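Blow off the pulley nuts and retainer plate in the air box

TASK

Blow off the rebuilt parts: shut the air valve first, push the box lid up past its balance point so that it stands open by itself, put every hexagonal pulley nut there is and the bearing retainer plate into the box, and shut the lid. Then open the valve to 30 degrees if the gauge needle points into the dark half of the dial (high line pressure), or to 60 degrees if it points into the plain half. Never have the lid up while the air is on, and leave the alternator and the green plastic brush cap on the turntable.

Things in the scene. Friction and masses are not known exactly. Their poses are not given: they have to be found in the camera images.
- box: grey painted sheet box 170 mm (x) by 200 mm (y), 70 mm high, 5 mm walls and floor, fixed to the counter, its lid hinged on its +x (far) rim. Origin at the centre of its underside; z up. Its air valve (brass body under a white scale disc) stands beside its -y wall at (-35, -175) mm and the gauge (86 mm across, its face 57 mm above the counter) at (85, -175) mm.
- lid (a joint): angle of the flat aluminium lid (8 mm thick, 170 by 200 mm, 0.28 to 0.46 kg): 0 = shut, grows as its near edge goes up; its balance point is at about 1.5 rad; beyond that it falls back by itself against its stop at 1.75 rad and stays there, below that it falls shut. Moves freely.
- lid_handle (a point): middle of the lid's round steel grip bar (11 mm thick, 100 mm long, parallel to the hinge along the lid's y), 35 mm above the lid's outer face on two posts 85 mm apart, 8 mm in from the lid's near edge. Moves with the lid: when the lid stands open the bar is on its far side.
- lid_hinge (a point): a point on the lid's hinge axis, half-way along it (the axis runs along the box's y at the top of its +x wall). The grip bar lies 162 mm towards the box's -x and 43 mm up from it when shut.
- valve (a joint): opening angle of the air valve's handle about the vertical, rad: 0 = shut (stop; handle along the box's y), grows counter-clockwise seen from above, 1.571 = fully open (stop; handle along the box's x). Left part open at the start. Stiff (0.08 N m): it stays where it is left. Ticks on the white disc, read at the handle's white-dotted end, mark 0, 30, 60 and 90 degrees (30 and 60 thicker).
- valve_grip (a point): centre of the valve's dark steel bar handle, 74 mm long, 12 mm thick, 22 mm high, this point half-way up it and on the turning axis (79 mm above the counter); 22 mm free below the bar, then the disc of 80 mm diameter. x is square to the bar's faces, y along it; turns with it.
- needle (a joint): gauge needle, rad: 0 = along the dividing line of the dial, pointing to the box's -x (towards the valve); positive = leaning to the box's +y, into the dark-banded half (the half beside the box); negative = into the plain half. It does not move during the job; within about 0.15 rad of 0 either setting is accepted.
- gauge_c (a point): centre of the face-up gauge dial, about which the needle turns; axes as the box's.
- turntable: wooden lazy-susan turntable, 380 mm across, its top 30 mm above the counter; origin under its centre on the counter. It turns stiffly (0.6 N m).
- nut1_c (a point): steel pulley nut, a hexagon 26 mm across flats (30 mm across corners), 16 mm high, 40 to 80 g, lying flat. This point is its centre, half-way up; z up; x is square to one pair of flats (so flats also lie at +-60 degrees). None if this nut is absent at this start.
- nut2_c (a point): steel pulley nut, a hexagon 26 mm across flats (30 mm across corners), 16 mm high, 40 to 80 g, lying flat. This point is its centre, half-way up; z up; x is square to one pair of flats (so flats also lie at +-60 degrees). None if this nut is absent at this start.
- nut3_c (a point): steel pulley nut, a hexagon 26 mm across flats (30 mm across corners), 16 mm high, 40 to 80 g, lying flat. This point is its centre, half-way up; z up; x is square to one pair of flats (so flats also lie at +-60 degrees). None if this nut is absent at this start.
- nut4_c (a point): steel pulley nut, a hexagon 26 mm across flats (30 mm across corners), 16 mm high, 40 to 80 g, lying flat. This point is its centre, half-way up; z up; x is square to one pair of flats (so flats also lie at +-60 degrees). None if this nut is absent at this start.
- nut5_c (a point): steel pulley nut, a hexagon 26 mm across flats (30 mm across corners), 16 mm high, 40 to 80 g, lying flat. This point is its centre, half-way up; z up; x is square to one pair of flats (so flats also lie at +-60 degrees). None if this nut is absent at this start.
- retainer_c (a point): bronze-coloured bearing retainer plate, 60 mm (x) by 36 mm (y), 8 mm thick, with a 22 mm hole in the middle, lying flat, 75 to 155 g. This point is its centre, half-way up; z up. Always present.
- cap_c (a point): green plastic brush cap, 44 by 30 by 30 mm, on the turntable; this point is near its centre. To be left there.
- alternator: rebuilt silver alternator body standing on the turntable, 116 mm across, 85 mm high with a shaft end to 115 mm, 2.8 kg; origin at the centre of its underside. To be left there.

How it is judged:
On the way, in this order (a step that is already met when the one before it is completed fails the run):
1. the air valve is shut, with the lid still down (value of joint each of valve, lid below 0.1 rad), for 0.2 s.
2. the lid stands open past its balance point by itself, untouched (value of joint lid above 1.6 rad and contact force between each of the arm, the fingers and lid below 0.2 N), for 0.4 s.
3. every nut and the retainer plate lie in the open box (x of nut1_c in the frame of box between -0.085 and 0.085 m and y of nut1_c in the frame of box between -0.1 and 0.1 m and z of each of nut1_c, nut2_c, nut3_c, nut4_c, nut5_c, retainer_c in the frame of box below 0.06 m and x of nut2_c in the frame of box between -0.085 and 0.085 m and y of nut2_c in the frame of box between -0.1 and 0.1 m and x of nut3_c in the frame of box between -0.085 and 0.085 m and y of nut3_c in the frame of box between -0.1 and 0.1 m and x of nut4_c in the frame of box between -0.085 and 0.085 m and y of nut4_c in the frame of box between -0.1 and 0.1 m and x of nut5_c in the frame of box between -0.085 and 0.085 m and y of nut5_c in the frame of box between -0.1 and 0.1 m and x of retainer_c in the frame of box between -0.085 and 0.085 m and y of retainer_c in the frame of box between -0.1 and 0.1 m and value of joint lid above 1.5 rad), for 0.2 s.
4. the lid is shut over them (value of joint lid below 0.06 rad and x of nut1_c in the frame of box between -0.085 and 0.085 m and y of nut1_c in the frame of box between -0.1 and 0.1 m and z of each of nut1_c, nut2_c, nut3_c, nut4_c, nut5_c, retainer_c in the frame of box below 0.06 m and x of nut2_c in the frame of box between -0.085 and 0.085 m and y of nut2_c in the frame of box between -0.1 and 0.1 m and x of nut3_c in the frame of box between -0.085 and 0.085 m and y of nut3_c in the frame of box between -0.1 and 0.1 m and x of nut4_c in the frame of box between -0.085 and 0.085 m and y of nut4_c in the frame of box between -0.1 and 0.1 m and x of nut5_c in the frame of box between -0.085 and 0.085 m and y of nut5_c in the frame of box between -0.1 and 0.1 m and x of retainer_c in the frame of box between -0.085 and 0.085 m and y of retainer_c in the frame of box between -0.1 and 0.1 m), for 0.2 s.
At the end, for the whole second after the job is handed in: Every nut present and the retainer plate lie inside the box, the lid is shut (below 0.06 rad), the valve is within 8 degrees of 30 (needle in the dark half) or of 60 degrees (plain half; either if within 0.15 rad of the line), and the brush cap is still on the turntable (all of step 4 and ((value of joint needle above -0.15 rad and value of joint valve between 0.383973 and 0.663225 rad) or (value of joint needle below 0.15 rad and value of joint valve between 0.907572 and 1.18682 rad)) and velocity of joint valve below 0.05 rad/s and horizontal distance between cap_c and turntable below 0.2 m and height (world z) of cap_c above 0.025 m); the robot touches nothing.
It fails at once if the lid is up (over 0.15 rad) while the air valve is open (over 0.15 rad) (value of joint each of lid, valve above 0.15 rad).
It fails at once if the alternator is shifted more than 60 mm or tipped (distance of alternator from where it was at the start of the episode above 0.06 m or angle between alternator's own z axis and vertical above 0.4 rad).
It fails at once if the brush cap is lifted off or knocked off the turntable (height (world z) of cap_c above 0.085 m or height (world z) of cap_c below 0.02 m).
Of nut1, nut2, nut3, nut4, nut5 only 3 to 5 are there at a start; the rules pass over those that are not, and their reading is None.
At some moment in a run one of nut1, nut2, nut3, nut4, nut5, retainer may be knocked a few centimetres aside while the robot is not near it.
Once in a run the grip may slacken for a moment while it holds something.
It also fails if it takes over 208 s, if anything falls off the work surface, if the arm or the gripper's body presses on something with over 40 N, if the wrist force passes 120 N, or if a joint passes its speed limit or range.

ROBOT

A 6-joint arm with a two-finger parallel gripper is mounted at the origin on the work surface. World frame = base frame: x ahead of the robot, y to its left, z up, the work surface at z = 0. Lengths are in m, angles in rad, forces in N, time in s.
With the tool pointing down it reaches from about 0.425 to 0.95 m from the base axis. Payload 3.5 kg.
Tool frame: the origin (TCP) lies at the very end of the fingers, on their centre line; the grasp point (between the pads) lies manip.tcp_to_grasp behind it (manip.tcp_to_grasp is the distance from the TCP to the grasp point, in m); z points along the fingers, y is the line along which they close (so a half turn about z gives the same grasp; the last joint's range is limited). The gripper opens to 85 mm and grips with 20 to 120 N. Pads are 22 mm wide; open, the fingers measure 114 mm over their backs; the gripper's body (76 mm by 85 mm) begins 54 mm behind the grasp point. The pads swing forward as they close: fully open they stand 13 mm farther back than shut.
Start: joints at [-0.15, 0.286, 1.577, -0, 1.279, -0.15], TCP at [0.675, 0, 0.231] pointing down, gripper open.
Joint ranges: [-2.77, 2.77], [-0.9, 2.22], [0.21, 2.48], [-1.53, 4.67], [0.24, 2.81], [-2.84, 2.84]. Speed limits (rad/s): [2.79, 2.79, 3.14, 3.14, 3.14, 3.14].

INTERFACE

Orientations are given as a 3x3 rotation matrix whose columns are the frame's x, y, z axes.
In Python, from rig import readout, get_image, camera_model, manip gives the robot as it stands.
- The arm moves only by the tool servo_tool, never from a script. Its argument "deltas" is a list of rows, each an object of numbers: "tx", "ty", "tz": the shift along the tool's x, y, z in m; "rx", "ry", "rz": the turn, a rotation vector about the tool's x, y, z in rad; "fingers": the opening, from 0 (shut) to 1 (fully open). A call has 1 to 12 rows; each row shifts and turns the commanded pose from where the row before left it, along the tool's axes as they then stand; what a row does not reach is not made up. A row lasts 1/8 s, in which the tool goes at most 62.5 mm and 10.7 degrees, less where a joint would pass 70% of its speed; a pose out of reach is approached as far as the arm can. A call is refused whole if a number of a shift passes 0.0625 or a number of a turn 0.188, either way. A call with a gripper value outside its range is refused whole. The fingers move at their own pace and stop on an object; the grip force is fixed at half the most. Time passes only in rows, so rows that do not move let the fingers close. It gives the time, the measured TCP pose, the force, the opening and the grip force at its end, in the units of the state.
- readout.sense(): the state, without advancing time (a new reading comes with each control period).
- get_image(name): name is "scene" or "side" or "wrist"; returns the picture (400x640x3 uint8, red, green, blue); there is no depth.
- camera_model(name): a dict with "vertical_fov" (degrees; the focal length in pixels is half the picture's height over the tangent of half this angle, whatever the lens; pixels are square), "cx", "cy" (the principal point, pixels), "k1" (the pictures are not rectified: a ray, as slopes to the right and down, at radius r is drawn at 1 + k1 r^2 times it, then the intrinsics apply), "extrinsics" (4x4, takes a point from camera to world coordinates); the wrist camera has in their place "T_tool_cam" (4x4, takes a point from camera to tool coordinates, whose origin is the TCP and whose axes are the flange's). Camera axes: x right, y down, z forward; pixel columns grow to the right and rows downward; lengths in m; the calibration is good to about 2 mm. A picture is of the moment at which its call begins: read the wrist's pose just before it. camera_model takes no time and is no camera call.
- manip.hand_in(): hands the job in; it is judged then, once.
The state is a dict: "clock": time; "qpos": joint angles; "qd": joint speeds; "effort": joint torques, N m; "position": TCP position; "orientation": TCP orientation; "ft_force": force on the tool from outside, world axes, zero at the start; "ft_torque": the same for the moment, N m; "gripper_width": opening from 0.0 (shut) to 1.0 (fully open); "finger_force": force on a finger pad.
Only numpy, scipy, OpenCV 4.12 (cv2) and the standard library are available. Lean on these libraries where they do the work, as an engineer would, in place of code of your own. Each camera call takes 0.05 s, during which the arm holds its last target. There are 200 camera calls.

## Working session

There is one attempt and no reset: what is moved stays moved. The work goes in short steps, Python scripts to look and compute and a tool call to move; the robot and the scene stay as the last step left them, time stands still between calls to the robot, and variables do not carry over. Pictures are saved under pics/ and viewed, at most 14 in all, crops included, and the job is handed in when it is done.

Besides the shell and the picture viewer there is one more tool, called after "Request:" in YAML: its name, and indented under it one key for each argument. servo_tool: Moves the arm, as the interface text tells. Its arguments: {"type":"object","properties":{"deltas":{"type":"array","items":{"type":"object","properties":{"tx":{"type":"number"},"ty":{"type":"number"},"tz":{"type":"number"},"rx":{"type":"number"},"ry":{"type":"number"},"rz":{"type":"number"},"fingers":{"type":"number"}}}}},"required":["deltas"]}

```bash
mkdir -p pics; ls
cat > h.py <<'E'
import numpy as np, cv2
from rig import readout, get_image, camera_model, manip
def K(m):
    f=200/np.tan(np.radians(m['vertical_fov']/2)); return f,m['cx'],m['cy'],m['k1']
def pose(s=None):
    s=s or readout.sense(); T=np.eye(4); T[:3,:3]=np.array(s['orientation']).reshape(3,3); T[:3,3]=s['position']; return T
def ext(name,T=None):
    m=camera_model(name)
    return (m,np.array(m['extrinsics']).reshape(4,4)) if name!='wrist' else (m,(pose() if T is None else T)@np.array(m['T_tool_cam']).reshape(4,4))
def unproj(name,uv,z,T=None):
    m,E=ext(name,T); f,cx,cy,k=K(m); out=[]
    for u,v in np.atleast_2d(uv):
        d=np.array([(u-cx)/f,(v-cy)/f]); s=d.copy()
        for _ in range(30): s=d/(1+k*(s@s))
        w=E[:3,:3]@np.array([s[0],s[1],1]); o=E[:3,3]; out.append(o+w*(z-o[2])/w[2])
    return np.array(out)
def proj(name,P,T=None):
    m,E=ext(name,T); f,cx,cy,k=K(m)
    p=(np.atleast_2d(P)-E[:3,3])@E[:3,:3]; s=p[:,:2]/p[:,2:]; s=s*(1+k*(s**2).sum(1,keepdims=True)); return s*f+[cx,cy]
def shot(name,fn):
    im=get_image(name); cv2.imwrite('pics/'+fn+'.png',im[:,:,::-1]); return im
E
python3 - <<'E'
from h import *
for n in('scene','side','wrist'):
    m=camera_model(n); print(n,{k:np.round(v,4).tolist() for k,v in m.items()})
T=pose();np.save('T0.npy',T)
for n in('scene','side','wrist'): shot(n,n+'0')
print(readout.sense(), manip.tcp_to_grasp)
a=[cv2.imread(f'pics/{n}0.png') for n in('scene','side')]
E
```

```text
pics
scene {'vertical_fov': 47.4295, 'cx': 315.1307, 'cy': 203.1169, 'k1': -0.0507, 'extrinsics': [[0.1328, 0.7496, -0.6485, 1.3077], [0.991, -0.09, 0.0989, -0.1205], [0.0157, -0.6558, -0.7548, 0.9671], [0.0, 0.0, 0.0, 1.0]]}
side {'vertical_fov': 55.6113, 'cx': 324.9808, 'cy': 194.017, 'k1': -0.0278, 'extrinsics': [[-0.9439, -0.1865, 0.2726, 0.2842], [-0.3296, 0.4758, -0.8155, 0.7324], [0.0224, -0.8596, -0.5106, 0.5527], [0.0, 0.0, 0.0, 1.0]]}
wrist {'vertical_fov': 65.6028, 'cx': 326.0346, 'cy': 198.6479, 'k1': -0.0422, 'T_tool_cam': [[0.001, -0.945, -0.3272, 0.0844], [1.0, 0.0008, 0.0006, -0.0013], [-0.0003, -0.3272, 0.945, -0.1429], [0.0, 0.0, 0.0, 1.0]]}
{'clock': 0.15, 'qpos': array([-1.49974668e-01,  2.87015919e-01,  1.57784701e+00,  1.04191841e-05,
        1.27860644e+00, -1.49997906e-01]), 'qd': array([ 1.69499130e-03, -2.22317767e-03, -3.12489712e-03,  7.04302959e-05,
        2.00459181e-04, -4.99399662e-04]), 'effort': array([ 7.91554030e-04, -4.06602967e+01, -2.93140125e+01, -8.94972595e-05,
        3.96185191e-03, -2.97825103e-06]), 'position': array([6.74485332e-01, 1.26978897e-04, 2.30225688e-01]), 'orientation': array([[-1.99582707e-05,  9.99998281e-01, -1.85415980e-03],
       [ 9.99999958e-01,  2.04965151e-05,  2.90271645e-04],
       [ 2.90309150e-04, -1.85415393e-03, -9.99998239e-01]]), 'ft_force': array([ 0.09303865,  0.34634445, -0.49404332]), 'ft_torque': array([-0.03091472, -0.03329248,  0.03209568]), 'finger_force': 0.0, 'gripper_width': 0.9969347379551071} 0.0187
```

View pics/scene0.png

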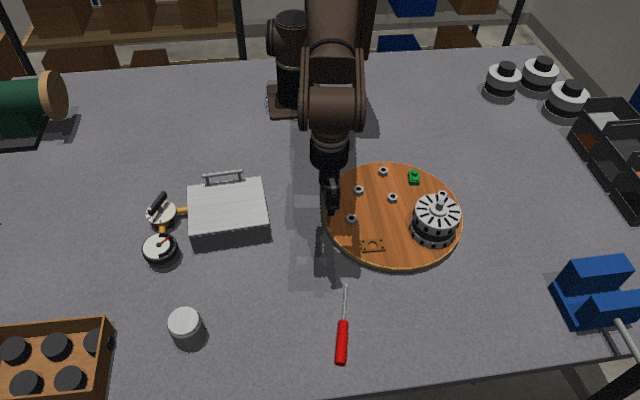

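View pics/side0.png

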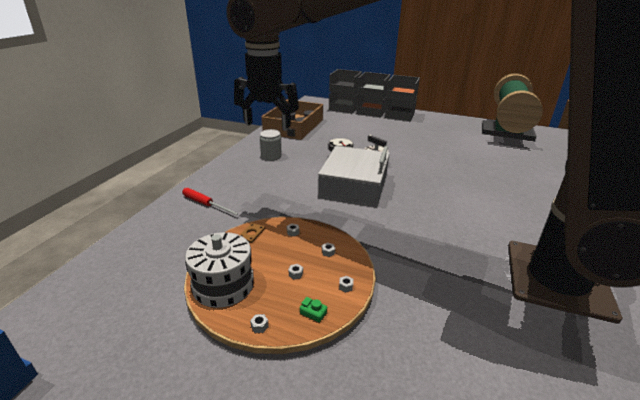

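The scene view shows the valve at (160,212), gauge at (160,248), shut box at (228,210), and the turntable with four nuts, the plate at (373,245) and the cap at (414,176). The side view shows a fifth nut at (260,323). I'll enlarge these areas.

Run:
```python
import cv2,numpy as np
s=cv2.imread('pics/scene0.png'); d=cv2.imread('pics/side0.png')
c=lambda im,x,y,w,h,k: cv2.resize(im[y:y+h,x:x+w],None,fx=k,fy=k,interpolation=cv2.INTER_CUBIC)
cv2.imwrite('pics/c1.png',c(s,135,165,145,100,5)[:, :])
cv2.imwrite('pics/c2.png',c(s,320,155,150,115,5))
cv2.imwrite('pics/c3.png',c(d,180,205,200,145,4))
```

```text
(no output)
```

View pics/c1.png

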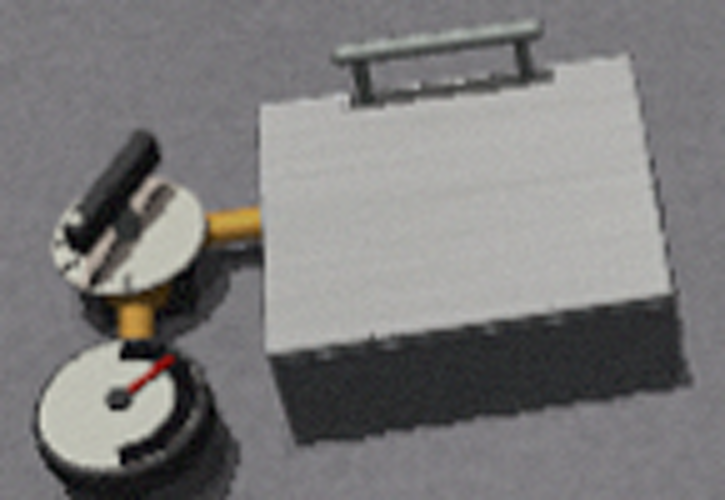

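View pics/c2.png

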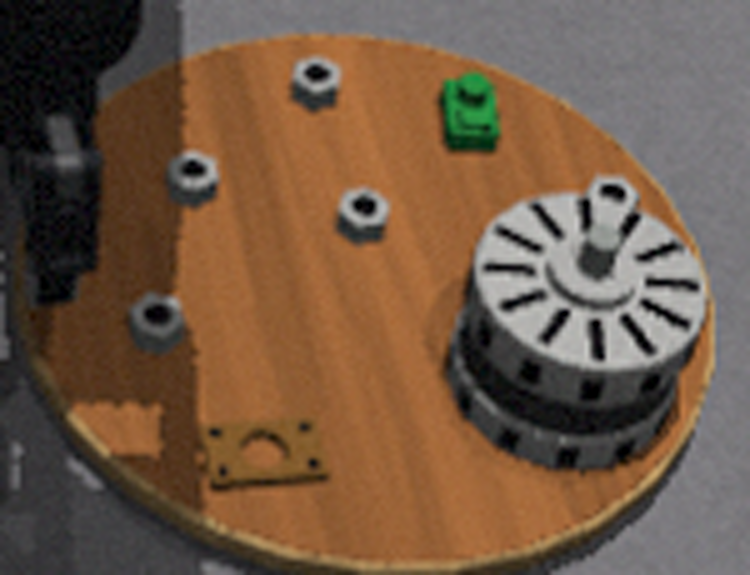

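View pics/c3.png

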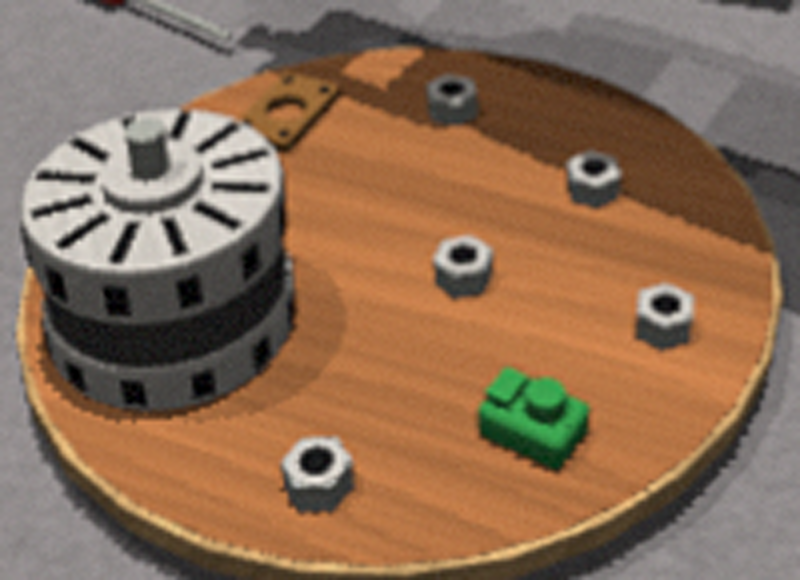

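Run:
```python
from h import *
np.set_printoptions(precision=4,suppress=True)
S=lambda l:[((u+.5)/5-.5+320,(v+.5)/5-.5+155) for u,v in l]
B=lambda l:[((u+.5)/5-.5+135,(v+.5)/5-.5+165) for u,v in l]
D=lambda l:[((u+.5)/4-.5+180,(v+.5)/4-.5+205) for u,v in l]
a=unproj('scene',S([(317,72),(194,170),(364,207),(157,313),(613,190)]),.046)
b=unproj('side',D([(666,303),(595,166),(463,253),(453,88),(318,462)]),.046)
print('nuts A-E scene, side');print(np.c_[a[:,:2],b[:,:2]])
print('ret',unproj('scene',S([(213,425),(313,418),(328,475),(208,480),(265,449)]),.038)[:,:2], unproj('side',D([(286,105)]),.038))
print('cap',unproj('scene',S([(470,100)]),.05), 'alt',unproj('scene',S([(590,275)]),.115))
L=unproj('scene',B([(260,105),(630,57),(670,293),(268,352)]),.078);print('lid',L[:,:2],L.mean(0))
print('handle',unproj('scene',B([(338,50),(540,25)]),.118))
print('bar',unproj('scene',B([(147,140),(75,232)]),.09),'gauge',unproj('scene',B([(120,398)]),.057), 'needletip',unproj('scene',B([(172,360)]),.057))
```

```text
nuts A-E scene, side
[[0.4106 0.2116 0.4116 0.2113]
 [0.4779 0.1259 0.4765 0.1254]
 [0.516  0.2131 0.5152 0.213 ]
 [0.5758 0.0868 0.5749 0.0873]
 [0.52   0.3539 0.5212 0.3536]]
ret [[0.6451 0.1034]
 [0.647  0.1549]
 [0.6825 0.1544]
 [0.6781 0.0941]
 [0.663  0.1264]] [[0.6612 0.1263 0.038 ]]
cap [[0.4467 0.2919 0.05  ]] alt [[0.6327 0.2889 0.115 ]]
lid [[ 0.4414 -0.3369]
 [ 0.4291 -0.1386]
 [ 0.5956 -0.1278]
 [ 0.6089 -0.3247]] [ 0.5187 -0.232   0.078 ]
handle [[ 0.4454 -0.2887  0.118 ]
 [ 0.4394 -0.1836  0.118 ]]
bar [[ 0.4713 -0.3913  0.09  ]
 [ 0.5305 -0.4222  0.09  ]] gauge [[ 0.6123 -0.4006  0.057 ]] needletip [[ 0.5917 -0.3768  0.057 ]]
```

Six objects are on the turntable: five nuts and the plate. The needle points clearly into the dark half, so the final setting is 30°. The valve is at about 58° now. I'll go to it.

Request:
servo_tool:
  deltas:
    - {"tx": -0.051,"ty": -0.022}
    - {"tx": -0.051,"ty": -0.022}
    - {"tx": -0.051,"ty": -0.022}
    - {"tx": -0.051,"ty": -0.022}
    - {"tx": -0.051,"ty": -0.022}
    - {"tx": -0.051,"ty": -0.022}
    - {"tx": -0.051,"ty": -0.022}
    - {"tx": -0.051,"ty": -0.022}
    - {"rz": -0.18}
    - {"rz": -0.18}
    - {"rz": -0.18}
    - {"rz": -0.18}

```text
validation failed for argument at $.de...
```

Request:
servo_tool:
  deltas:
    - {"rz": -0.18}
    - {"rz": -0.18}
    - {"tz": 0.03}
    - {}
    - {}

```text
validation failed for argument at $.de...
```

Run:
```python
from h import *
T=pose(); np.save('T1.npy',T); print(T.round(4), readout.sense()['qpos'])
im=shot('wrist','w1')
print(proj('wrist',[[.498,-.408,.09],[.6137,-.4007,.057]],T))
```

```text
[[-0.000e+00  1.000e+00 -1.900e-03  6.745e-01]
 [ 1.000e+00  0.000e+00  3.000e-04  1.000e-04]
 [ 3.000e-04 -1.900e-03 -1.000e+00  2.302e-01]
 [ 0.000e+00  0.000e+00  0.000e+00  1.000e+00]] [-1.49974668e-01  2.87015919e-01  1.57784701e+00  1.04191841e-05
  1.27860644e+00 -1.49997906e-01]
[[203.94910424 457.84588657]
 [286.55085647 433.25832242]]
```

View pics/w1.png

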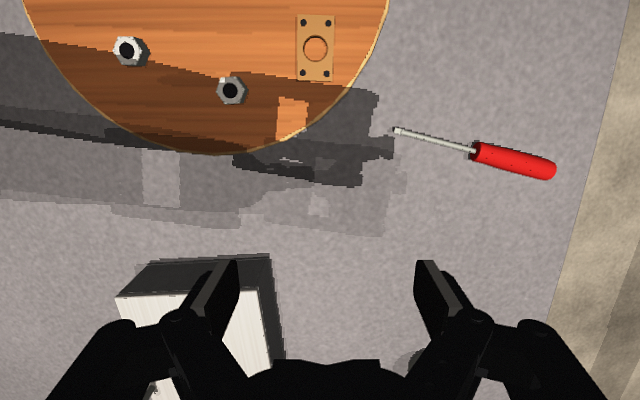

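The moves were refused, presumably because every key has to be given. The wrist view shows the plate at (315,48), with its long side along tool x.

Request:
servo_tool:
  deltas:
    - {"tx": -0.051,"ty": -0.022,"tz": 0,"rx": 0,"ry": 0,"rz": 0,"fingers": 1}
    - {"tx": -0.051,"ty": -0.022,"tz": 0,"rx": 0,"ry": 0,"rz": 0,"fingers": 1}
    - {"tx": -0.051,"ty": -0.022,"tz": 0,"rx": 0,"ry": 0,"rz": 0,"fingers": 1}
    - {"tx": -0.051,"ty": -0.022,"tz": 0,"rx": 0,"ry": 0,"rz": 0,"fingers": 1}
    - {"tx": -0.051,"ty": -0.022,"tz": 0,"rx": 0,"ry": 0,"rz": 0,"fingers": 1}
    - {"tx": -0.051,"ty": -0.022,"tz": 0,"rx": 0,"ry": 0,"rz": 0,"fingers": 1}
    - {"tx": -0.051,"ty": -0.022,"tz": 0,"rx": 0,"ry": 0,"rz": 0,"fingers": 1}
    - {"tx": -0.051,"ty": -0.022,"tz": 0,"rx": 0,"ry": 0,"rz": 0,"fingers": 1}
    - {"tx": 0,"ty": 0,"tz": 0,"rx": 0,"ry": 0,"rz": -0.18,"fingers": 1}
    - {"tx": 0,"ty": 0,"tz": 0,"rx": 0,"ry": 0,"rz": -0.18,"fingers": 1}
    - {"tx": 0,"ty": 0,"tz": 0,"rx": 0,"ry": 0,"rz": -0.18,"fingers": 1}
    - {"tx": 0,"ty": 0,"tz": 0,"rx": 0,"ry": 0,"rz": -0.18,"fingers": 1}

```text
clock: 1.7
position: [0.4988, -0.408, 0.231]
orientation: [[-0.664, 0.748, -0.0], [0.748, 0.664, 0.0], [0.001, 0.0, -1.0]]
ft_force: [0.1, 0.0, 0.1]
gripper_width: 1.003
finger_force: 0.0
```

Request:
servo_tool:
  deltas:
    - {"tx": 0,"ty": 0,"tz": 0,"rx": 0,"ry": 0,"rz": -0.18,"fingers": 1}
    - {"tx": 0,"ty": 0,"tz": 0,"rx": 0,"ry": 0,"rz": -0.18,"fingers": 1}
    - {"tx": 0,"ty": 0,"tz": 0.03,"rx": 0,"ry": 0,"rz": 0,"fingers": 1}
    - {"tx": 0,"ty": 0,"tz": 0,"rx": 0,"ry": 0,"rz": 0,"fingers": 1}
    - {"tx": 0,"ty": 0,"tz": 0,"rx": 0,"ry": 0,"rz": 0,"fingers": 1}

```text
clock: 2.33
position: [0.4991, -0.4081, 0.2018]
orientation: [[-0.882, 0.471, 0.0], [0.471, 0.882, -0.0], [-0.0, -0.0, -1.0]]
ft_force: [0.2, 0.6, -0.3]
gripper_width: 1.002
finger_force: 0.0
```

Run:
```python
from h import *
T=pose(); np.save('T1.npy',T); print(T.round(4), readout.sense()['qpos'],readout.sense()['clock'])
im=shot('wrist','w2')
print(proj('wrist',[[.498,-.408,.09],[.6137,-.4007,.057]],T))
```

```text
[[-8.819e-01  4.714e-01  2.000e-04  4.991e-01]
 [ 4.714e-01  8.819e-01 -2.000e-04 -4.081e-01]
 [-2.000e-04 -1.000e-04 -1.000e+00  2.018e-01]
 [ 0.000e+00  0.000e+00  0.000e+00  1.000e+00]] [-8.42549993e-01  2.44749017e-01  1.68232504e+00  1.04351490e-05
  1.21428748e+00 -1.92247764e+00] 2.325
[[326.05016992 194.5638961 ]
 [382.8565308  272.26387333]]
```

View pics/w2.png

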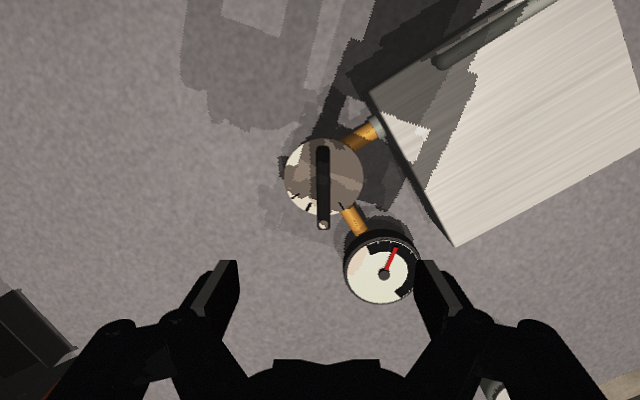

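The wrist view shows the bar from (322,148) to (322,228), in line with the tool, and the valve about 3–5 mm off the estimate. The gauge needle points into the dark band at (392,255). I'll descend and grip.

Request:
servo_tool:
  deltas:
    - {"tx": 0.004,"ty": -0.003,"tz": 0.03,"rx": 0,"ry": 0,"rz": 0,"fingers": 1}
    - {"tx": 0,"ty": 0,"tz": 0.04,"rx": 0,"ry": 0,"rz": 0,"fingers": 1}
    - {"tx": 0,"ty": 0,"tz": 0.04,"rx": 0,"ry": 0,"rz": 0,"fingers": 1}
    - {"tx": 0,"ty": 0,"tz": 0.032,"rx": 0,"ry": 0,"rz": 0,"fingers": 1}
    - {"tx": 0,"ty": 0,"tz": 0,"rx": 0,"ry": 0,"rz": 0,"fingers": 0}
    - {"tx": 0,"ty": 0,"tz": 0,"rx": 0,"ry": 0,"rz": 0,"fingers": 0}
    - {"tx": 0,"ty": 0,"tz": 0,"rx": 0,"ry": 0,"rz": 0,"fingers": 0}
    - {"tx": 0,"ty": 0,"tz": 0,"rx": 0,"ry": 0,"rz": 0,"fingers": 0}
    - {"tx": 0,"ty": 0,"tz": 0,"rx": 0,"ry": 0,"rz": 0,"fingers": 0}
    - {"tx": 0,"ty": 0,"tz": 0,"rx": 0,"ry": 0,"rz": 0,"fingers": 0}

```text
clock: 3.62
position: [0.4951, -0.4092, 0.0613]
orientation: [[-0.882, 0.471, 0.002], [0.471, 0.882, -0.001], [-0.003, -0.0, -1.0]]
ft_force: [0.3, 2.0, 5.8]
gripper_width: 0.129
finger_force: 62.1
```

Request:
servo_tool:
  deltas:
    - {"tx": 0,"ty": 0,"tz": 0,"rx": 0,"ry": 0,"rz": 0.13,"fingers": 0}
    - {"tx": 0,"ty": 0,"tz": 0,"rx": 0,"ry": 0,"rz": 0.13,"fingers": 0}
    - {"tx": 0,"ty": 0,"tz": 0,"rx": 0,"ry": 0,"rz": 0.13,"fingers": 0}
    - {"tx": 0,"ty": 0,"tz": 0,"rx": 0,"ry": 0,"rz": 0.13,"fingers": 0}
    - {"tx": 0,"ty": 0,"tz": 0,"rx": 0,"ry": 0,"rz": 0.13,"fingers": 0}
    - {"tx": 0,"ty": 0,"tz": 0,"rx": 0,"ry": 0,"rz": 0.13,"fingers": 0}
    - {"tx": 0,"ty": 0,"tz": 0,"rx": 0,"ry": 0,"rz": 0.13,"fingers": 0}
    - {"tx": 0,"ty": 0,"tz": 0,"rx": 0,"ry": 0,"rz": 0.1,"fingers": 0}
    - {"tx": 0,"ty": 0,"tz": 0,"rx": 0,"ry": 0,"rz": 0.03,"fingers": 0}
    - {"tx": 0,"ty": 0,"tz": 0,"rx": 0,"ry": 0,"rz": 0,"fingers": 0}
    - {"tx": 0,"ty": 0,"tz": 0,"rx": 0,"ry": 0,"rz": 0,"fingers": 0}

```text
clock: 5.0
position: [0.4955, -0.4089, 0.0614]
orientation: [[-0.043, 0.999, 0.002], [0.999, 0.043, -0.002], [-0.002, 0.002, -1.0]]
ft_force: [1.7, 1.9, 5.9]
gripper_width: 0.131
finger_force: 67.8
```

Run:
```python
from h import *
s=readout.sense();print(pose(s).round(4),s['qpos'],s['ft_force'],s['ft_torque'])
```

```text
[[-0.0433  0.9991  0.0023  0.4955]
 [ 0.9991  0.0433 -0.0018 -0.4089]
 [-0.0019  0.0022 -1.      0.0614]
 [ 0.      0.      0.      1.    ]] [-8.47881296e-01  3.97039744e-01  1.76918511e+00  5.74220521e-04
  9.72500342e-01 -8.91501039e-01] [1.71594358 1.8671575  5.9276477 ] [ 0.44069722 -0.24518899  0.57343321]
```

Request:
servo_tool:
  deltas:
    - {"tx": 0,"ty": 0,"tz": 0,"rx": 0,"ry": 0,"rz": 0.02,"fingers": 0}
    - {"tx": 0,"ty": 0,"tz": 0,"rx": 0,"ry": 0,"rz": 0,"fingers": 1}
    - {"tx": 0,"ty": 0,"tz": 0,"rx": 0,"ry": 0,"rz": 0,"fingers": 1}
    - {"tx": 0,"ty": 0,"tz": 0,"rx": 0,"ry": 0,"rz": 0,"fingers": 1}
    - {"tx": 0,"ty": 0,"tz": -0.05,"rx": 0,"ry": 0,"rz": 0,"fingers": 1}
    - {"tx": 0,"ty": 0,"tz": -0.05,"rx": 0,"ry": 0,"rz": -0.04,"fingers": 1}
    - {"tx": 0.034,"ty": -0.009,"tz": 0,"rx": 0,"ry": 0,"rz": 0,"fingers": 1}
    - {"tx": 0.035,"ty": -0.009,"tz": 0,"rx": 0,"ry": 0,"rz": 0,"fingers": 1}
    - {"tx": 0.035,"ty": -0.009,"tz": 0,"rx": 0,"ry": 0,"rz": 0,"fingers": 1}
    - {"tx": 0.035,"ty": -0.009,"tz": 0,"rx": 0,"ry": 0,"rz": 0,"fingers": 1}
    - {"tx": 0.035,"ty": -0.009,"tz": 0,"rx": 0,"ry": 0,"rz": 0,"fingers": 1}
    - {"tx": 0,"ty": 0,"tz": 0,"rx": 0,"ry": 0,"rz": 0,"fingers": 1}

```text
clock: 6.5
position: [0.4378, -0.2359, 0.1587]
orientation: [[-0.062, 0.998, -0.001], [0.998, 0.062, 0.001], [0.001, -0.001, -1.0]]
ft_force: [-0.1, -0.1, -0.3]
gripper_width: 0.999
finger_force: 0.0
```

Run:
```python
from h import *
s=readout.sense();T=pose(s);print(T.round(4),s['qpos'],s['ft_force'],s['ft_torque'])
c,sn=np.cos(.065),np.sin(.065)
H=np.array([[.4419+sn*.05,-.2372-c*.05,.119],[.4419-sn*.05,-.2372+c*.05,.119]])
print(proj('scene',H),proj('scene',[[.4955,-.409+.037,.09],[.4955,-.409-.037,.09]]))
im=shot('scene','s3');cv2.imwrite('pics/c4.png',cv2.resize(im[140:260,130:290,::-1],None,fx=5,fy=5,interpolation=cv2.INTER_CUBIC))
```

```text
[[-6.170e-02  9.981e-01 -1.000e-03  4.378e-01]
 [ 9.981e-01  6.170e-02  8.000e-04 -2.359e-01]
 [ 9.000e-04 -9.000e-04 -1.000e+00  1.587e-01]
 [ 0.000e+00  0.000e+00  0.000e+00  1.000e+00]] [-6.98546604e-01 -3.45535330e-02  2.07006516e+00 -1.99201306e-05
  1.10735930e+00 -7.60245776e-01] [-0.09437377 -0.12878847 -0.33395427] [-0.01427136 -0.04494625 -0.04908602]
[[202.76763918 174.21821501]
 [241.12369607 169.24894825]] [[170.80776046 198.86158526]
 [141.58132852 201.44825103]]
```

View pics/c4.png

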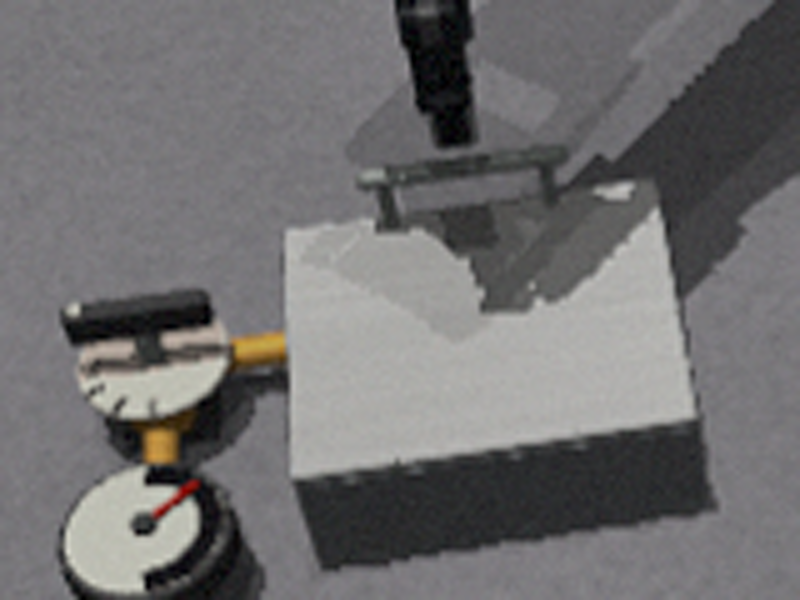

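The scene crop shows the valve bar along the box's y (shut) and the grip bar where I expected it. Next I'll grip the lid bar.

Request:
servo_tool:
  deltas:
    - {"tx": 0,"ty": 0.004,"tz": 0.032,"rx": 0,"ry": 0,"rz": 0,"fingers": 1}
    - {"tx": 0,"ty": 0,"tz": 0.032,"rx": 0,"ry": 0,"rz": 0,"fingers": 1}
    - {"tx": 0,"ty": 0,"tz": 0,"rx": 0,"ry": 0,"rz": 0,"fingers": 0}
    - {"tx": 0,"ty": 0,"tz": 0,"rx": 0,"ry": 0,"rz": 0,"fingers": 0}
    - {"tx": 0,"ty": 0,"tz": 0,"rx": 0,"ry": 0,"rz": 0,"fingers": 0}
    - {"tx": 0,"ty": 0,"tz": 0,"rx": 0,"ry": 0,"rz": 0,"fingers": 0}
    - {"tx": 0,"ty": 0,"tz": 0,"rx": 0,"ry": 0,"rz": 0,"fingers": 0}
    - {"tx": 0,"ty": 0,"tz": 0,"rx": 0,"ry": 0,"rz": 0,"fingers": 0}

```text
clock: 7.55
position: [0.4412, -0.2383, 0.0967]
orientation: [[-0.062, 0.998, -0.005], [0.998, 0.062, -0.002], [-0.001, -0.005, -1.0]]
ft_force: [-7.9, -1.2, 6.2]
gripper_width: 0.106
finger_force: 58.5
```

Run:
```python
import numpy as np
r=.1676;a=.2595
th=np.r_[np.linspace(0,1.70,18)]
P=np.c_[-r*np.cos(th+a),r*np.sin(th+a)];print(np.c_[th[1:],(np.diff(P,axis=0)*1000).round(1)*[1,-1]])
```

```text
[[  0.1   5.1 -16. ]
 [  0.2   6.7 -15.4]
 [  0.3   8.2 -14.6]
 [  0.4   9.6 -13.7]
 [  0.5  10.9 -12.7]
 [  0.6  12.1 -11.6]
 [  0.7  13.2 -10.3]
 [  0.8  14.2  -8.9]
 [  0.9  15.   -7.5]
 [  1.   15.7  -5.9]
 [  1.1  16.2  -4.3]
 [  1.2  16.5  -2.7]
 [  1.3  16.7  -1. ]
 [  1.4  16.7   0.6]
 [  1.5  16.6   2.3]
 [  1.6  16.3   4. ]
 [  1.7  15.8   5.6]]
```

Request:
servo_tool:
  deltas:
    - {"tx": 0,"ty": 0.005,"tz": -0.016,"rx": 0,"ry": 0,"rz": 0,"fingers": 0}
    - {"tx": 0,"ty": 0.0067,"tz": -0.0154,"rx": 0,"ry": 0,"rz": 0,"fingers": 0}
    - {"tx": 0,"ty": 0.0082,"tz": -0.0146,"rx": 0,"ry": 0,"rz": 0,"fingers": 0}
    - {"tx": 0,"ty": 0.0096,"tz": -0.0137,"rx": 0,"ry": 0,"rz": 0,"fingers": 0}
    - {"tx": 0,"ty": 0.0109,"tz": -0.0127,"rx": 0,"ry": 0,"rz": 0,"fingers": 0}
    - {"tx": 0,"ty": 0.0121,"tz": -0.0116,"rx": 0,"ry": 0,"rz": 0,"fingers": 0}
    - {"tx": 0,"ty": 0.0132,"tz": -0.0103,"rx": 0,"ry": 0,"rz": 0,"fingers": 0}
    - {"tx": 0,"ty": 0.0142,"tz": -0.0089,"rx": 0,"ry": 0,"rz": 0,"fingers": 0}
    - {"tx": 0,"ty": 0,"tz": 0,"rx": 0,"ry": 0,"rz": 0,"fingers": 0}

```text
clock: 8.68
position: [0.5217, -0.2327, 0.203]
orientation: [[-0.062, 0.998, -0.004], [0.998, 0.062, -0.001], [-0.001, -0.004, -1.0]]
ft_force: [-10.1, 3.2, 14.3]
gripper_width: 0.104
finger_force: 60.9
```

Request:
servo_tool:
  deltas:
    - {"tx": 0,"ty": 0.015,"tz": -0.0075,"rx": 0,"ry": 0,"rz": 0,"fingers": 0}
    - {"tx": 0,"ty": 0.0157,"tz": -0.0059,"rx": 0,"ry": 0,"rz": 0,"fingers": 0}
    - {"tx": 0,"ty": 0.0162,"tz": -0.0043,"rx": 0,"ry": 0,"rz": 0,"fingers": 0}
    - {"tx": 0,"ty": 0.0165,"tz": -0.0027,"rx": 0,"ry": 0,"rz": 0,"fingers": 0}
    - {"tx": 0,"ty": 0.0167,"tz": -0.001,"rx": 0,"ry": 0,"rz": 0,"fingers": 0}
    - {"tx": 0,"ty": 0.0167,"tz": 0.0006,"rx": 0,"ry": 0,"rz": 0,"fingers": 0}
    - {"tx": 0,"ty": 0.0166,"tz": 0.0023,"rx": 0,"ry": 0,"rz": 0,"fingers": 0}
    - {"tx": 0,"ty": 0.0163,"tz": 0.004,"rx": 0,"ry": 0,"rz": 0,"fingers": 0}
    - {"tx": 0,"ty": 0.0158,"tz": 0.0056,"rx": 0,"ry": 0,"rz": 0,"fingers": 0}
    - {"tx": 0,"ty": 0,"tz": 0,"rx": 0,"ry": 0,"rz": 0,"fingers": 0}

```text
clock: 9.93
position: [0.6697, -0.2224, 0.2072]
orientation: [[-0.061, 0.998, 0.003], [0.998, 0.061, 0.002], [0.002, 0.003, -1.0]]
ft_force: [1.6, 4.9, 1.5]
gripper_width: 0.098
finger_force: 64.3
```

Run:
```python
from h import *
s=readout.sense();T=pose(s)
c,sn=np.cos(.065),np.sin(.065)
H=np.array([.5187+.085*c,-.232+.085*sn]);d=s['position'][:2]-H
x=d@[c,sn]; z=s['position'][2]+.0187-.07
print(x,z,np.hypot(x,z),np.arctan2(z,-x)-.2595)
```

```text
0.06630087767722638 0.15588750517512906 0.16940106449044653 1.7134314888178364
```

Request:
servo_tool:
  deltas:
    - {"tx": 0,"ty": 0,"tz": 0,"rx": 0,"ry": 0,"rz": 0,"fingers": 0.33}
    - {"tx": 0,"ty": 0,"tz": 0,"rx": 0,"ry": 0,"rz": 0,"fingers": 0.33}
    - {"tx": 0,"ty": 0.005,"tz": 0,"rx": 0,"ry": 0,"rz": 0,"fingers": 0.33}
    - {"tx": 0,"ty": 0,"tz": 0,"rx": 0,"ry": 0,"rz": 0,"fingers": 0.33}
    - {"tx": 0,"ty": 0,"tz": -0.03,"rx": 0,"ry": 0,"rz": 0,"fingers": 0.33}
    - {"tx": 0,"ty": 0,"tz": -0.04,"rx": 0,"ry": 0,"rz": 0,"fingers": 0.33}
    - {"tx": 0,"ty": 0,"tz": 0,"rx": 0,"ry": 0,"rz": 0,"fingers": 0.33}
    - {"tx": 0,"ty": 0,"tz": 0,"rx": 0,"ry": 0,"rz": 0,"fingers": 0.33}

```text
clock: 10.92
position: [0.6724, -0.2237, 0.2769]
orientation: [[-0.06, 0.998, -0.001], [0.998, 0.06, 0.0], [0.0, -0.001, -1.0]]
ft_force: [-0.5, -0.7, -0.2]
gripper_width: 0.324
finger_force: 0.0
```

Run:
```python
from h import *
a=shot('scene','s4'); b=shot('side','d4')
c=cv2.vconcat([cv2.resize(a[100:280,140:480,::-1],(680,360)),cv2.resize(b[120:240,250:520,::-1],(540,240)).copy() if 0 else cv2.copyMakeBorder(cv2.resize(b[120:240,250:520,::-1],(540,240)),0,0,0,140,0)])
cv2.imwrite('pics/c5.png',c)
```

```text
(no output)
```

View pics/c5.png

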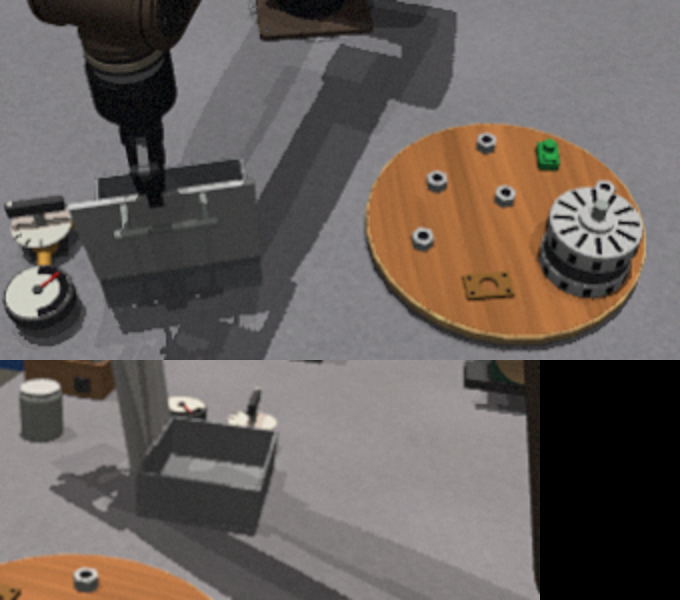

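The lid stands open by itself and the box is empty inside. Now I'll hover over nut D and refine its pose from the wrist camera.

Request:
servo_tool:
  deltas:
    - {"tx": 0.053,"ty": -0.013,"tz": 0,"rx": 0,"ry": 0,"rz": 0,"fingers": 0.6}
    - {"tx": 0.053,"ty": -0.013,"tz": 0,"rx": 0,"ry": 0,"rz": 0,"fingers": 0.6}
    - {"tx": 0.053,"ty": -0.013,"tz": 0,"rx": 0,"ry": 0,"rz": 0,"fingers": 0.6}
    - {"tx": 0.053,"ty": -0.013,"tz": 0,"rx": 0,"ry": 0,"rz": 0,"fingers": 0.6}
    - {"tx": 0.053,"ty": -0.013,"tz": 0,"rx": 0,"ry": 0,"rz": 0,"fingers": 0.6}
    - {"tx": 0.052,"ty": -0.013,"tz": 0,"rx": 0,"ry": 0,"rz": 0,"fingers": 0.6}
    - {"tx": 0,"ty": 0,"tz": 0.049,"rx": 0,"ry": 0,"rz": 0,"fingers": 0.6}
    - {"tx": 0,"ty": 0,"tz": 0.049,"rx": 0,"ry": 0,"rz": 0,"fingers": 0.6}
    - {"tx": 0,"ty": 0,"tz": 0.049,"rx": 0,"ry": 0,"rz": 0,"fingers": 0.6}
    - {"tx": 0,"ty": 0,"tz": 0,"rx": 0,"ry": 0,"rz": 0,"fingers": 0.6}
    - {"tx": 0,"ty": 0,"tz": 0,"rx": 0,"ry": 0,"rz": 0,"fingers": 0.6}

```text
clock: 12.4
position: [0.5766, 0.088, 0.1316]
orientation: [[-0.06, 0.998, 0.001], [0.998, 0.06, -0.0], [-0.0, 0.001, -1.0]]
ft_force: [0.8, 0.3, 0.6]
gripper_width: 0.601
finger_force: 0.0
```

```bash
cat >> h.py <<'E'
def patch(im,xy,T,z=.046,half=.04,ppm=4000,name='wrist'):
    n=int(2*half*ppm); g=(np.arange(n)+.5)/ppm-half
    X,Y=np.meshgrid(xy[0]+g,xy[1]+g)   # cols = world x, rows = world y
    uv=proj(name,np.c_[X.ravel(),Y.ravel(),np.full(X.size,z)],T).astype(np.float32).reshape(n,n,2)
    return cv2.remap(im,uv[...,0],uv[...,1],cv2.INTER_LINEAR)
def hexfit(P,ppm=4000):
    """returns dx,dy (m), angle (rad, in [-30,30] deg: normal of a flat) and score; metallic = low saturation"""
    R=P.astype(np.float32); s=1-(R.max(2)-R.min(2))/(R.max(2)+1)  # greyness
    s=cv2.GaussianBlur(s,(0,0),3); best=(-9,)
    h=int(.018*ppm); yy,xx=np.mgrid[-h:h+1,-h:h+1]/ppm
    def rnd(angs,rng):
        nonlocal best
        for a in angs:
            ap=np.max([np.abs(xx*np.cos(a+k*np.pi/3)+yy*np.sin(a+k*np.pi/3)) for k in range(3)],0)
            i=((ap<.0128)).astype(np.float32); o=((ap>.0135)&(ap<.0165)).astype(np.float32)
            ker=i/i.sum()-o/o.sum(); r=cv2.filter2D(s,-1,ker,borderType=cv2.BORDER_REPLICATE)
            j=np.unravel_index(r.argmax(),r.shape)
            if r[j]>best[0]: best=(r[j],j,a)
    rnd(np.radians(np.arange(-30,30,3)),0)
    c=P.shape[0]/2; return (best[1][1]+.5-c)/ppm,(best[1][0]+.5-c)/ppm,best[2],best[0]
def look(xy,name,tgt_z=.031,nut=True):
    s=readout.sense(); T=pose(s); im=shot('wrist',name); P=patch(im,xy,T)
    dx,dy,a,sc=hexfit(P); p=np.array([xy[0]+dx,xy[1]+dy])
    Q=cv2.cvtColor(P,cv2.COLOR_RGB2BGR); c=(p-xy+.04)*4000
    pts=np.array([c+4000*.013/np.cos(np.pi/6)*np.array([np.cos(a+np.pi/6+k*np.pi/3),np.sin(a+np.pi/6+k*np.pi/3)]) for k in range(6)])
    cv2.polylines(Q,[pts.astype(int)],True,(0,0,255),1); cv2.imwrite(f'pics/{name}_p.png',Q)
    print('clock',s['clock'],'nut',p.round(4),'deg',np.degrees(a).round(1),'score',round(float(sc),2))
    # closing line = tool y; rotate so tool y angle = a mod 60; tool rz>0 is clockwise from above
    ty=np.arctan2(T[1,1],T[0,1]); d=(a-ty+np.pi/6)%(np.pi/3)-np.pi/6
    goto([*p,tgt_z],s); print('then rz',round(-d,3))
def goto(t,s=None):
    T=pose(s); print('tcp',T[:3,3].round(4),'move tool xyz',(T[:3,:3].T@(np.array(t)-T[:3,3])).round(4))
def box(lx,ly,z):
    c,s=np.cos(.065),np.sin(.065); return [.5187+c*lx-s*ly,-.232+s*lx+c*ly,z]
E
python3 - <<'E'
from h import *
look((.5754,.087),'nD')
E
```

```text
clock 12.4 nut [0.5765 0.0881] deg -30.0 score 0.4
tcp [0.5766 0.088  0.1316] move tool xyz [ 1.000e-04 -2.000e-04  1.006e-01]
then rz -0.464
```

View pics/nD_p.png

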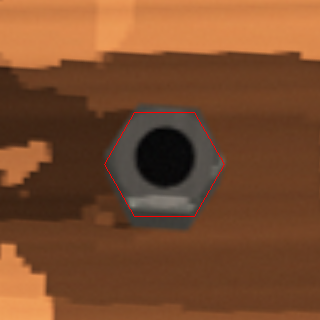

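The patch shows nut D well fitted, with its hole centre at (165,156), about 2 mm towards -tool x from the fit. I'll grip it.

Request:
servo_tool:
  deltas:
    - {"tx": -0.002,"ty": 0,"tz": 0,"rx": 0,"ry": 0,"rz": -0.155,"fingers": 0.6}
    - {"tx": 0,"ty": 0,"tz": 0.03,"rx": 0,"ry": 0,"rz": -0.155,"fingers": 0.6}
    - {"tx": 0,"ty": 0,"tz": 0.03,"rx": 0,"ry": 0,"rz": -0.155,"fingers": 0.6}
    - {"tx": 0,"ty": 0,"tz": 0.03,"rx": 0,"ry": 0,"rz": 0,"fingers": 0.6}
    - {"tx": 0,"ty": 0,"tz": 0.01,"rx": 0,"ry": 0,"rz": 0,"fingers": 0.6}
    - {"tx": 0,"ty": 0,"tz": 0,"rx": 0,"ry": 0,"rz": 0,"fingers": 0}
    - {"tx": 0,"ty": 0,"tz": 0,"rx": 0,"ry": 0,"rz": 0,"fingers": 0}
    - {"tx": 0,"ty": 0,"tz": 0,"rx": 0,"ry": 0,"rz": 0,"fingers": 0}
    - {"tx": 0,"ty": 0,"tz": 0,"rx": 0,"ry": 0,"rz": 0,"fingers": 0}
    - {"tx": 0,"ty": 0,"tz": -0.05,"rx": 0,"ry": 0,"rz": 0,"fingers": 0}
    - {"tx": 0,"ty": 0,"tz": -0.05,"rx": 0,"ry": 0,"rz": 0,"fingers": 0}
    - {"tx": 0,"ty": 0,"tz": 0,"rx": 0,"ry": 0,"rz": 0,"fingers": 0}

```text
clock: 13.95
position: [0.5794, 0.0861, 0.1361]
orientation: [[-0.501, 0.865, 0.011], [0.865, 0.501, -0.0], [-0.006, 0.009, -1.0]]
ft_force: [1.2, -0.3, -0.3]
gripper_width: 0.284
finger_force: 59.2
```

Run:
```python
from h import *
goto(box(-.03,.06,.13)); print(readout.sense()['finger_force'],readout.sense()['gripper_width'])
```

```text
tcp [0.5794 0.0861 0.1361] move tool xyz [-0.1777 -0.2122  0.0051]
59.17864532209933 0.2837740739670634
```

Request:
servo_tool:
  deltas:
    - {"tx": -0.0254,"ty": -0.0303,"tz": 0,"rx": 0,"ry": 0,"rz": 0,"fingers": 0}
    - {"tx": -0.0254,"ty": -0.0303,"tz": 0,"rx": 0,"ry": 0,"rz": 0,"fingers": 0}
    - {"tx": -0.0254,"ty": -0.0303,"tz": 0,"rx": 0,"ry": 0,"rz": 0,"fingers": 0}
    - {"tx": -0.0254,"ty": -0.0303,"tz": 0,"rx": 0,"ry": 0,"rz": 0,"fingers": 0}
    - {"tx": -0.0254,"ty": -0.0303,"tz": 0,"rx": 0,"ry": 0,"rz": 0,"fingers": 0}
    - {"tx": -0.0254,"ty": -0.0303,"tz": 0,"rx": 0,"ry": 0,"rz": 0,"fingers": 0}
    - {"tx": -0.0254,"ty": -0.0303,"tz": 0,"rx": 0,"ry": 0,"rz": 0,"fingers": 0}
    - {"tx": 0,"ty": 0,"tz": 0.03,"rx": 0,"ry": 0,"rz": 0,"fingers": 0}
    - {"tx": 0,"ty": 0,"tz": 0.03,"rx": 0,"ry": 0,"rz": 0,"fingers": 0}
    - {"tx": 0,"ty": 0,"tz": 0.03,"rx": 0,"ry": 0,"rz": 0,"fingers": 0}

```text
clock: 15.2
position: [0.4803, -0.1737, 0.0383]
orientation: [[-0.501, 0.866, -0.002], [0.866, 0.501, 0.001], [0.002, -0.001, -1.0]]
ft_force: [0.8, -0.1, -0.7]
gripper_width: 0.282
finger_force: 59.2
```

Request:
servo_tool:
  deltas:
    - {"tx": 0,"ty": 0,"tz": 0,"rx": 0,"ry": 0,"rz": 0,"fingers": 0.6}
    - {"tx": 0,"ty": 0,"tz": 0,"rx": 0,"ry": 0,"rz": 0,"fingers": 0.6}
    - {"tx": 0,"ty": 0,"tz": -0.045,"rx": 0,"ry": 0,"rz": 0,"fingers": 0.6}
    - {"tx": 0,"ty": 0,"tz": -0.045,"rx": 0,"ry": 0,"rz": 0,"fingers": 0.6}
    - {"tx": 0.0439,"ty": 0.0239,"tz": 0,"rx": 0,"ry": 0,"rz": 0,"fingers": 0.6}
    - {"tx": 0.0439,"ty": 0.0239,"tz": 0,"rx": 0,"ry": 0,"rz": 0,"fingers": 0.6}
    - {"tx": 0.0439,"ty": 0.0239,"tz": 0,"rx": 0,"ry": 0,"rz": 0,"fingers": 0.6}
    - {"tx": 0.0439,"ty": 0.0239,"tz": 0,"rx": 0,"ry": 0,"rz": 0,"fingers": 0.6}
    - {"tx": 0.0439,"ty": 0.0239,"tz": 0,"rx": 0,"ry": 0,"rz": 0,"fingers": 0.6}
    - {"tx": 0.0439,"ty": 0.0239,"tz": 0,"rx": 0,"ry": 0,"rz": 0,"fingers": 0.6}
    - {"tx": 0,"ty": 0,"tz": 0,"rx": 0,"ry": 0,"rz": 0,"fingers": 0.6}
    - {"tx": 0,"ty": 0,"tz": 0,"rx": 0,"ry": 0,"rz": 0,"fingers": 0.6}

```text
clock: 16.7
position: [0.4742, 0.1258, 0.1317]
orientation: [[-0.502, 0.865, 0.002], [0.865, 0.502, -0.0], [-0.001, 0.002, -1.0]]
ft_force: [0.4, 0.2, -0.3]
gripper_width: 0.603
finger_force: 0.0
```

Run:
```python
from h import *
look((.4772,.1257),'nB')
```

```text
clock 16.7 nut [0.4763 0.1271] deg -30.0 score 0.39
tcp [0.4742 0.1258 0.1317] move tool xyz [0.0002 0.0023 0.1007]
then rz 0.002
```

```bash
cat >> h.py <<'E'
def hexang(P,p,ppm=4000):
    "fine angle search around pixel centre p (hole-based): total grey silhouette, per-angle best score"
    R=P.astype(np.float32); s=cv2.GaussianBlur(1-(R.max(2)-R.min(2))/(R.max(2)+1),(0,0),3)
    h=int(.018*ppm); yy,xx=np.mgrid[-h:h+1,-h:h+1]/ppm; out=[]
    for d in range(-30,30,6):
        a=np.radians(d); ap=np.max([np.abs(xx*np.cos(a+k*np.pi/3)+yy*np.sin(a+k*np.pi/3)) for k in range(3)],0)
        i=(ap<.0128).astype(np.float32); o=((ap>.0135)&(ap<.0165)).astype(np.float32)
        out.append((d,round(float(cv2.filter2D(s,-1,i/i.sum()-o/o.sum()).max()),3)))
    g=cv2.GaussianBlur(P.max(2),(0,0),3); n=int(.011*ppm); x0,y0=int(p[0]-n),int(p[1]-n); w=g[y0:y0+2*n,x0:x0+2*n]
    m=cv2.moments((w<w.min()+25).astype(np.uint8)); return out,(x0+m['m10']/m['m00'],y0+m['m01']/m['m00'])
E
python3 - <<'E'
from h import *
T=pose();im=cv2.imread('pics/nB.png')[:,:,::-1];P=patch(im,(.4772,.1257),T)
r=hexfit(P);o,c=hexang(P,(160+r[0]*4000,160+r[1]*4000));print(o,(np.array(c)-160)/4000+[.4772,.1257])
E
```

```text
[(-30, 0.392), (-24, 0.388), (-18, 0.385), (-12, 0.38), (-6, 0.376), (0, 0.375), (6, 0.379), (12, 0.385), (18, 0.39), (24, 0.391)] [0.4770165  0.12478315]
```

Request:
servo_tool:
  deltas:
    - {"tx": -0.002,"ty": 0.002,"tz": 0.03,"rx": 0,"ry": 0,"rz": 0,"fingers": 0.6}
    - {"tx": 0,"ty": 0,"tz": 0.035,"rx": 0,"ry": 0,"rz": 0,"fingers": 0.6}
    - {"tx": 0,"ty": 0,"tz": 0.035,"rx": 0,"ry": 0,"rz": 0,"fingers": 0.6}
    - {"tx": 0,"ty": 0,"tz": 0,"rx": 0,"ry": 0,"rz": 0,"fingers": 0}
    - {"tx": 0,"ty": 0,"tz": 0,"rx": 0,"ry": 0,"rz": 0,"fingers": 0}
    - {"tx": 0,"ty": 0,"tz": 0,"rx": 0,"ry": 0,"rz": 0,"fingers": 0}
    - {"tx": 0,"ty": 0,"tz": 0,"rx": 0,"ry": 0,"rz": 0,"fingers": 0}
    - {"tx": 0,"ty": 0,"tz": 0,"rx": 0,"ry": 0,"rz": 0,"fingers": 0}
    - {"tx": 0,"ty": 0,"tz": -0.05,"rx": 0,"ry": 0,"rz": 0,"fingers": 0}
    - {"tx": 0,"ty": 0,"tz": -0.05,"rx": 0,"ry": 0,"rz": 0,"fingers": 0}
    - {"tx": 0,"ty": 0,"tz": 0,"rx": 0,"ry": 0,"rz": 0,"fingers": 0}

```text
clock: 18.12
position: [0.4797, 0.1253, 0.1355]
orientation: [[-0.502, 0.865, 0.011], [0.865, 0.502, 0.001], [-0.005, 0.009, -1.0]]
ft_force: [0.0, -0.2, -0.6]
gripper_width: 0.284
finger_force: 60.3
```

Run:
```python
from h import *
goto(box(-.03,.02,.13)); T=pose(); b=np.array(box(-.03,.02,.13)); print((T[:3,:3].T@(np.array([.5157,.213,.13])-b)).round(4))
```

```text
tcp [0.4797 0.1253 0.1355] move tool xyz [-0.2974 -0.1636  0.0054]
[0.3552 0.2386 0.0005]
```

Request:
servo_tool:
  deltas:
    - {"tx": -0.0425,"ty": -0.0234,"tz": 0,"rx": 0,"ry": 0,"rz": 0,"fingers": 0}
    - {"tx": -0.0425,"ty": -0.0234,"tz": 0,"rx": 0,"ry": 0,"rz": 0,"fingers": 0}
    - {"tx": -0.0425,"ty": -0.0234,"tz": 0,"rx": 0,"ry": 0,"rz": 0,"fingers": 0}
    - {"tx": -0.0425,"ty": -0.0234,"tz": 0,"rx": 0,"ry": 0,"rz": 0,"fingers": 0}
    - {"tx": -0.0425,"ty": -0.0234,"tz": 0,"rx": 0,"ry": 0,"rz": 0,"fingers": 0}
    - {"tx": -0.0425,"ty": -0.0234,"tz": 0,"rx": 0,"ry": 0,"rz": 0,"fingers": 0}
    - {"tx": -0.0425,"ty": -0.0234,"tz": 0,"rx": 0,"ry": 0,"rz": 0,"fingers": 0}
    - {"tx": 0,"ty": 0,"tz": 0.03,"rx": 0,"ry": 0,"rz": 0,"fingers": 0}
    - {"tx": 0,"ty": 0,"tz": 0.03,"rx": 0,"ry": 0,"rz": 0,"fingers": 0}
    - {"tx": 0,"ty": 0,"tz": 0.03,"rx": 0,"ry": 0,"rz": 0,"fingers": 0}

```text
clock: 19.38
position: [0.4827, -0.2141, 0.0381]
orientation: [[-0.501, 0.866, -0.002], [0.866, 0.501, 0.001], [0.002, -0.001, -1.0]]
ft_force: [0.5, -0.1, 1.0]
gripper_width: 0.287
finger_force: 60.3
```

Request:
servo_tool:
  deltas:
    - {"tx": 0,"ty": 0,"tz": 0,"rx": 0,"ry": 0,"rz": 0,"fingers": 0.6}
    - {"tx": 0,"ty": 0,"tz": 0,"rx": 0,"ry": 0,"rz": 0,"fingers": 0.6}
    - {"tx": 0,"ty": 0,"tz": -0.045,"rx": 0,"ry": 0,"rz": 0,"fingers": 0.6}
    - {"tx": 0,"ty": 0,"tz": -0.045,"rx": 0,"ry": 0,"rz": 0,"fingers": 0.6}
    - {"tx": 0.0444,"ty": 0.0298,"tz": 0,"rx": 0,"ry": 0,"rz": 0,"fingers": 0.6}
    - {"tx": 0.0444,"ty": 0.0298,"tz": 0,"rx": 0,"ry": 0,"rz": 0,"fingers": 0.6}
    - {"tx": 0.0444,"ty": 0.0298,"tz": 0,"rx": 0,"ry": 0,"rz": 0,"fingers": 0.6}
    - {"tx": 0.0444,"ty": 0.0298,"tz": 0,"rx": 0,"ry": 0,"rz": 0,"fingers": 0.6}
    - {"tx": 0.0444,"ty": 0.0298,"tz": 0,"rx": 0,"ry": 0,"rz": 0,"fingers": 0.6}
    - {"tx": 0.0444,"ty": 0.0298,"tz": 0,"rx": 0,"ry": 0,"rz": 0,"fingers": 0.6}
    - {"tx": 0.0444,"ty": 0.0298,"tz": 0,"rx": 0,"ry": 0,"rz": 0,"fingers": 0.6}
    - {"tx": 0.0444,"ty": 0.0298,"tz": 0,"rx": 0,"ry": 0,"rz": 0,"fingers": 0.6}

```text
clock: 20.88
position: [0.5129, 0.2145, 0.1329]
orientation: [[-0.502, 0.865, 0.004], [0.865, 0.502, 0.001], [-0.001, 0.004, -1.0]]
ft_force: [0.6, -0.2, 0.2]
gripper_width: 0.602
finger_force: 0.0
```

Request:
servo_tool:
  deltas:
    - {"tx": 0,"ty": 0,"tz": 0,"rx": 0,"ry": 0,"rz": 0,"fingers": 0.6}
    - {"tx": 0,"ty": 0,"tz": 0,"rx": 0,"ry": 0,"rz": 0,"fingers": 0.6}

```text
clock: 21.12
position: [0.5123, 0.2124, 0.1316]
orientation: [[-0.502, 0.865, 0.002], [0.865, 0.502, 0.0], [-0.001, 0.002, -1.0]]
ft_force: [0.2, 0.1, 0.2]
gripper_width: 0.602
finger_force: 0.0
```

```bash
cat >> h.py <<'E'
def look2(xy,name):
    look(xy,name); T=pose(); im=cv2.imread(f'pics/{name}.png')[:,:,::-1]; P=patch(im,xy,T); r=hexfit(P)
    o,c=hexang(P,(160+r[0]*4000,160+r[1]*4000)); p=(np.array(c)-160)/4000+xy; print(o,'hole',p.round(4)); goto([*p,.031])
E
python3 - <<'E'
from h import *
look2((.5157,.213),'nC')
E
```

```text
clock 21.125 nut [0.5148 0.2139] deg 6.0 score 0.4
tcp [0.5123 0.2124 0.1316] move tool xyz [1.000e-04 2.700e-03 1.007e-01]
then rz 0.421
[(-30, 0.379), (-24, 0.377), (-18, 0.38), (-12, 0.384), (-6, 0.39), (0, 0.397), (6, 0.401), (12, 0.399), (18, 0.391), (24, 0.383)] hole [0.515  0.2123]
tcp [0.5123 0.2118 0.1313] move tool xyz [-0.0008  0.0025  0.1003]
```

Request:
servo_tool:
  deltas:
    - {"tx": -0.001,"ty": 0.0025,"tz": 0,"rx": 0,"ry": 0,"rz": 0,"fingers": 0.6}
    - {"tx": 0,"ty": 0,"tz": 0.03,"rx": 0,"ry": 0,"rz": 0.13,"fingers": 0.6}
    - {"tx": 0,"ty": 0,"tz": 0.035,"rx": 0,"ry": 0,"rz": 0.13,"fingers": 0.6}
    - {"tx": 0,"ty": 0,"tz": 0.035,"rx": 0,"ry": 0,"rz": 0.13,"fingers": 0.6}
    - {"tx": 0,"ty": 0,"tz": 0,"rx": 0,"ry": 0,"rz": 0,"fingers": 0}
    - {"tx": 0,"ty": 0,"tz": 0,"rx": 0,"ry": 0,"rz": 0,"fingers": 0}
    - {"tx": 0,"ty": 0,"tz": 0,"rx": 0,"ry": 0,"rz": 0,"fingers": 0}
    - {"tx": 0,"ty": 0,"tz": 0,"rx": 0,"ry": 0,"rz": 0,"fingers": 0}
    - {"tx": 0,"ty": 0,"tz": 0,"rx": 0,"ry": 0,"rz": 0,"fingers": 0}
    - {"tx": 0,"ty": 0,"tz": -0.05,"rx": 0,"ry": 0,"rz": 0,"fingers": 0}
    - {"tx": 0,"ty": 0,"tz": -0.05,"rx": 0,"ry": 0,"rz": 0,"fingers": 0}
    - {"tx": 0,"ty": 0,"tz": 0,"rx": 0,"ry": 0,"rz": 0,"fingers": 0}

```text
clock: 22.68
position: [0.518, 0.2136, 0.136]
orientation: [[-0.135, 0.991, 0.011], [0.991, 0.135, 0.002], [0.001, 0.011, -1.0]]
ft_force: [0.1, 0.1, -0.9]
gripper_width: 0.286
finger_force: 60.7
```

Run:
```python
from h import *
goto(box(-.03,-.025,.13)); T=pose(); b=np.array(box(-.03,-.025,.13)); print((T[:3,:3].T@(np.array([.435,.2115,.13])-b)).round(4))
```

```text
tcp [0.518  0.2136 0.136 ] move tool xyz [-0.4644 -0.0912  0.0046]
[0.4736 0.0086 0.0005]
```

Request:
servo_tool:
  deltas:
    - {"tx": -0.0516,"ty": -0.0101,"tz": 0,"rx": 0,"ry": 0,"rz": 0,"fingers": 0}
    - {"tx": -0.0516,"ty": -0.0101,"tz": 0,"rx": 0,"ry": 0,"rz": 0,"fingers": 0}
    - {"tx": -0.0516,"ty": -0.0101,"tz": 0,"rx": 0,"ry": 0,"rz": 0,"fingers": 0}
    - {"tx": -0.0516,"ty": -0.0101,"tz": 0,"rx": 0,"ry": 0,"rz": 0,"fingers": 0}
    - {"tx": -0.0516,"ty": -0.0101,"tz": 0,"rx": 0,"ry": 0,"rz": 0,"fingers": 0}
    - {"tx": -0.0516,"ty": -0.0101,"tz": 0,"rx": 0,"ry": 0,"rz": 0,"fingers": 0}
    - {"tx": -0.0516,"ty": -0.0101,"tz": 0,"rx": 0,"ry": 0,"rz": 0,"fingers": 0}
    - {"tx": -0.0516,"ty": -0.0101,"tz": 0,"rx": 0,"ry": 0,"rz": 0,"fingers": 0}
    - {"tx": -0.0516,"ty": -0.0101,"tz": 0,"rx": 0,"ry": 0,"rz": 0,"fingers": 0}
    - {"tx": 0,"ty": 0,"tz": 0.045,"rx": 0,"ry": 0,"rz": 0,"fingers": 0}
    - {"tx": 0,"ty": 0,"tz": 0.045,"rx": 0,"ry": 0,"rz": 0,"fingers": 0}

```text
clock: 24.05
position: [0.4865, -0.2604, 0.0387]
orientation: [[-0.133, 0.991, -0.0], [0.991, 0.133, 0.0], [0.0, -0.0, -1.0]]
ft_force: [0.8, -0.0, -1.8]
gripper_width: 0.285
finger_force: 60.7
```

Request:
servo_tool:
  deltas:
    - {"tx": 0,"ty": 0,"tz": 0,"rx": 0,"ry": 0,"rz": 0,"fingers": 0.6}
    - {"tx": 0,"ty": 0,"tz": 0,"rx": 0,"ry": 0,"rz": 0,"fingers": 0.6}
    - {"tx": 0,"ty": 0,"tz": -0.045,"rx": 0,"ry": 0,"rz": 0,"fingers": 0.6}
    - {"tx": 0,"ty": 0,"tz": -0.045,"rx": 0,"ry": 0,"rz": 0,"fingers": 0.6}
    - {"tx": 0.06,"ty": -0.0019,"tz": 0,"rx": 0,"ry": 0,"rz": 0,"fingers": 0.6}
    - {"tx": 0.06,"ty": -0.0019,"tz": 0,"rx": 0,"ry": 0,"rz": 0,"fingers": 0.6}
    - {"tx": 0.06,"ty": -0.0019,"tz": 0,"rx": 0,"ry": 0,"rz": 0,"fingers": 0.6}
    - {"tx": 0.06,"ty": -0.0019,"tz": 0,"rx": 0,"ry": 0,"rz": 0,"fingers": 0.6}
    - {"tx": 0.06,"ty": -0.0019,"tz": 0,"rx": 0,"ry": 0,"rz": 0,"fingers": 0.6}
    - {"tx": 0.06,"ty": -0.0019,"tz": 0,"rx": 0,"ry": 0,"rz": 0,"fingers": 0.6}
    - {"tx": 0.06,"ty": -0.0019,"tz": 0,"rx": 0,"ry": 0,"rz": 0,"fingers": 0.6}
    - {"tx": 0.057,"ty": -0.0019,"tz": 0,"rx": 0,"ry": 0,"rz": 0,"fingers": 0.6}

```text
clock: 25.55
position: [0.4087, 0.2135, 0.1338]
orientation: [[-0.136, 0.991, 0.007], [0.991, 0.136, 0.002], [0.001, 0.007, -1.0]]
ft_force: [1.1, -0.3, 0.8]
gripper_width: 0.601
finger_force: 0.0
```

Request:
servo_tool:
  deltas:
    - {"tx": 0,"ty": 0,"tz": 0,"rx": 0,"ry": 0,"rz": 0,"fingers": 0.6}
    - {"tx": 0,"ty": 0,"tz": 0,"rx": 0,"ry": 0,"rz": 0,"fingers": 0.6}

```text
clock: 25.8
position: [0.4086, 0.2113, 0.1323]
orientation: [[-0.136, 0.991, 0.004], [0.991, 0.136, 0.0], [-0.0, 0.004, -1.0]]
ft_force: [0.7, 0.3, 0.1]
gripper_width: 0.605
finger_force: 0.0
```

Run:
```python
from h import *
look2((.4111,.2115),'nA')
```

```text
clock 25.8 nut [0.4115 0.2129] deg 15.0 score 0.4
tcp [0.4086 0.2113 0.1323] move tool xyz [0.0012 0.0027 0.1013]
then rz -0.125
[(-30, 0.389), (-24, 0.381), (-18, 0.379), (-12, 0.38), (-6, 0.383), (0, 0.387), (6, 0.394), (12, 0.398), (18, 0.397), (24, 0.393)] hole [0.4119 0.2099]
tcp [0.4086 0.2106 0.1319] move tool xyz [-0.001   0.0029  0.1009]
```

Request:
servo_tool:
  deltas:
    - {"tx": -0.001,"ty": 0.003,"tz": 0,"rx": 0,"ry": 0,"rz": 0,"fingers": 0.6}
    - {"tx": 0,"ty": 0,"tz": 0.03,"rx": 0,"ry": 0,"rz": -0.125,"fingers": 0.6}
    - {"tx": 0,"ty": 0,"tz": 0.035,"rx": 0,"ry": 0,"rz": 0,"fingers": 0.6}
    - {"tx": 0,"ty": 0,"tz": 0.035,"rx": 0,"ry": 0,"rz": 0,"fingers": 0.6}
    - {"tx": 0,"ty": 0,"tz": 0,"rx": 0,"ry": 0,"rz": 0,"fingers": 0}
    - {"tx": 0,"ty": 0,"tz": 0,"rx": 0,"ry": 0,"rz": 0,"fingers": 0}
    - {"tx": 0,"ty": 0,"tz": 0,"rx": 0,"ry": 0,"rz": 0,"fingers": 0}
    - {"tx": 0,"ty": 0,"tz": 0,"rx": 0,"ry": 0,"rz": 0,"fingers": 0}
    - {"tx": 0,"ty": 0,"tz": 0,"rx": 0,"ry": 0,"rz": 0,"fingers": 0}
    - {"tx": 0,"ty": 0,"tz": -0.05,"rx": 0,"ry": 0,"rz": 0,"fingers": 0}
    - {"tx": 0,"ty": 0,"tz": -0.05,"rx": 0,"ry": 0,"rz": 0,"fingers": 0}
    - {"tx": 0,"ty": 0,"tz": 0,"rx": 0,"ry": 0,"rz": 0,"fingers": 0}

```text
clock: 27.35
position: [0.4141, 0.2113, 0.1353]
orientation: [[-0.257, 0.966, 0.01], [0.966, 0.257, 0.003], [-0.0, 0.01, -1.0]]
ft_force: [-0.2, 0.2, -0.8]
gripper_width: 0.286
finger_force: 60.0
```

Run:
```python
from h import *
goto(box(-.03,-.065,.13)); T=pose(); b=np.array(box(-.03,-.065,.13)); print((T[:3,:3].T@(np.array([.522,.352,.15])-b)).round(4))
```

```text
tcp [0.4141 0.2113 0.1353] move tool xyz [-0.5132 -0.0552  0.0047]
[ 0.6214  0.1958 -0.018 ]
```

Request:
servo_tool:
  deltas:
    - {"tx": -0.0513,"ty": -0.0055,"tz": 0,"rx": 0,"ry": 0,"rz": 0,"fingers": 0}
    - {"tx": -0.0513,"ty": -0.0055,"tz": 0,"rx": 0,"ry": 0,"rz": 0,"fingers": 0}
    - {"tx": -0.0513,"ty": -0.0055,"tz": 0,"rx": 0,"ry": 0,"rz": 0,"fingers": 0}
    - {"tx": -0.0513,"ty": -0.0055,"tz": 0,"rx": 0,"ry": 0,"rz": 0,"fingers": 0}
    - {"tx": -0.0513,"ty": -0.0055,"tz": 0,"rx": 0,"ry": 0,"rz": 0,"fingers": 0}
    - {"tx": -0.0513,"ty": -0.0055,"tz": 0,"rx": 0,"ry": 0,"rz": 0,"fingers": 0}
    - {"tx": -0.0513,"ty": -0.0055,"tz": 0,"rx": 0,"ry": 0,"rz": 0,"fingers": 0}
    - {"tx": -0.0513,"ty": -0.0055,"tz": 0,"rx": 0,"ry": 0,"rz": 0,"fingers": 0}
    - {"tx": -0.0513,"ty": -0.0055,"tz": 0,"rx": 0,"ry": 0,"rz": 0,"fingers": 0}
    - {"tx": -0.0513,"ty": -0.0055,"tz": 0,"rx": 0,"ry": 0,"rz": 0,"fingers": 0}
    - {"tx": 0,"ty": 0,"tz": 0.045,"rx": 0,"ry": 0,"rz": 0,"fingers": 0}
    - {"tx": 0,"ty": 0,"tz": 0.045,"rx": 0,"ry": 0,"rz": 0,"fingers": 0}

```text
clock: 28.85
position: [0.4891, -0.3001, 0.0384]
orientation: [[-0.256, 0.967, -0.0], [0.967, 0.256, 0.0], [0.0, -0.0, -1.0]]
ft_force: [-0.6, -0.4, -1.7]
gripper_width: 0.287
finger_force: 60.0
```

Request:
servo_tool:
  deltas:
    - {"tx": 0,"ty": 0,"tz": 0,"rx": 0,"ry": 0,"rz": 0,"fingers": 0.6}
    - {"tx": 0,"ty": 0,"tz": 0,"rx": 0,"ry": 0,"rz": 0,"fingers": 0.6}
    - {"tx": 0,"ty": 0,"tz": -0.055,"rx": 0,"ry": 0,"rz": 0,"fingers": 0.6}
    - {"tx": 0,"ty": 0,"tz": -0.055,"rx": 0,"ry": 0,"rz": 0,"fingers": 0.6}
    - {"tx": 0.0565,"ty": 0.0178,"tz": 0,"rx": 0,"ry": 0,"rz": 0,"fingers": 0.6}
    - {"tx": 0.0565,"ty": 0.0178,"tz": 0,"rx": 0,"ry": 0,"rz": 0,"fingers": 0.6}
    - {"tx": 0.0565,"ty": 0.0178,"tz": 0,"rx": 0,"ry": 0,"rz": 0,"fingers": 0.6}
    - {"tx": 0.0565,"ty": 0.0178,"tz": 0,"rx": 0,"ry": 0,"rz": 0,"fingers": 0.6}
    - {"tx": 0.0565,"ty": 0.0178,"tz": 0,"rx": 0,"ry": 0,"rz": 0,"fingers": 0.6}
    - {"tx": 0.0565,"ty": 0.0178,"tz": 0,"rx": 0,"ry": 0,"rz": 0,"fingers": 0.6}
    - {"tx": 0.0565,"ty": 0.0178,"tz": 0,"rx": 0,"ry": 0,"rz": 0,"fingers": 0.6}
    - {"tx": 0.0565,"ty": 0.0178,"tz": 0,"rx": 0,"ry": 0,"rz": 0,"fingers": 0.6}

```text
clock: 30.35
position: [0.5123, 0.1763, 0.1541]
orientation: [[-0.258, 0.966, 0.007], [0.966, 0.258, 0.001], [-0.001, 0.007, -1.0]]
ft_force: [0.3, -0.6, -0.7]
gripper_width: 0.602
finger_force: 0.0
```

Request:
servo_tool:
  deltas:
    - {"tx": 0.0565,"ty": 0.0178,"tz": 0,"rx": 0,"ry": 0,"rz": 0,"fingers": 0.6}
    - {"tx": 0.0565,"ty": 0.0178,"tz": 0,"rx": 0,"ry": 0,"rz": 0,"fingers": 0.6}
    - {"tx": 0.0565,"ty": 0.0178,"tz": 0,"rx": 0,"ry": 0,"rz": 0,"fingers": 0.6}
    - {"tx": 0,"ty": 0,"tz": 0,"rx": 0,"ry": 0,"rz": 0,"fingers": 0.6}
    - {"tx": 0,"ty": 0,"tz": 0,"rx": 0,"ry": 0,"rz": 0,"fingers": 0.6}
    - {"tx": 0,"ty": 0,"tz": 0,"rx": 0,"ry": 0,"rz": 0,"fingers": 0.6}

```text
clock: 31.1
position: [0.5195, 0.3504, 0.1516]
orientation: [[-0.256, 0.967, 0.001], [0.967, 0.256, 0.0], [0.0, 0.002, -1.0]]
ft_force: [0.1, -0.4, 1.0]
gripper_width: 0.602
finger_force: 0.0
```

Run:
```python
from h import *
look2((.5205,.3538),'nE')
```

```text
clock 31.1 nut [0.5221 0.3542] deg -9.0 score 0.41
tcp [0.5195 0.3504 0.1516] move tool xyz [0.0029 0.0033 0.1206]
then rz 0.416
[(-30, 0.39), (-24, 0.396), (-18, 0.405), (-12, 0.413), (-6, 0.413), (0, 0.406), (6, 0.399), (12, 0.392), (18, 0.386), (24, 0.385)] hole [0.5222 0.3522]
tcp [0.5195 0.3502 0.1513] move tool xyz [0.0013 0.003  0.1203]
```

View pics/nE.png

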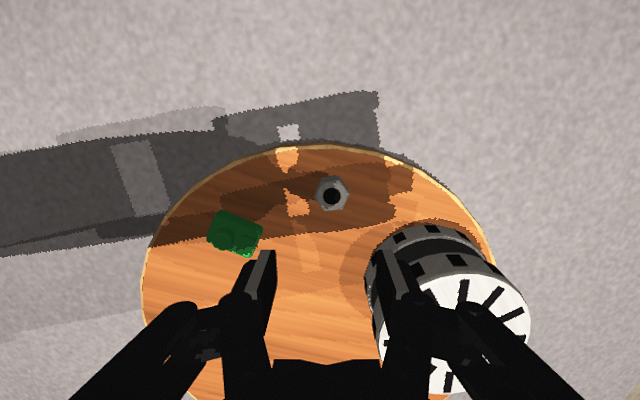

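The wrist view shows nut E at (331,194), with the alternator to its lower right and the cap to its lower left. I'll grip across the flats at 51°, clear of the alternator.

Request:
servo_tool:
  deltas:
    - {"tx": 0.001,"ty": 0.003,"tz": 0,"rx": 0,"ry": 0,"rz": 0,"fingers": 0.55}
    - {"tx": 0,"ty": 0,"tz": 0,"rx": 0,"ry": 0,"rz": -0.158,"fingers": 0.55}
    - {"tx": 0,"ty": 0,"tz": 0,"rx": 0,"ry": 0,"rz": -0.158,"fingers": 0.55}
    - {"tx": 0,"ty": 0,"tz": 0,"rx": 0,"ry": 0,"rz": -0.158,"fingers": 0.55}
    - {"tx": 0,"ty": 0,"tz": 0,"rx": 0,"ry": 0,"rz": -0.158,"fingers": 0.55}
    - {"tx": 0,"ty": 0,"tz": 0.03,"rx": 0,"ry": 0,"rz": 0,"fingers": 0.55}
    - {"tx": 0,"ty": 0,"tz": 0.03,"rx": 0,"ry": 0,"rz": 0,"fingers": 0.55}
    - {"tx": 0,"ty": 0,"tz": 0.03,"rx": 0,"ry": 0,"rz": 0,"fingers": 0.55}
    - {"tx": 0,"ty": 0,"tz": 0.03,"rx": 0,"ry": 0,"rz": 0,"fingers": 0.55}

```text
clock: 32.28
position: [0.5221, 0.3525, 0.0296]
orientation: [[-0.778, 0.629, 0.0], [0.629, 0.778, 0.0], [-0.0, 0.0, -1.0]]
ft_force: [0.6, 0.1, -0.2]
gripper_width: 0.552
finger_force: 0.0
```

Request:
servo_tool:
  deltas:
    - {"tx": 0,"ty": 0,"tz": 0,"rx": 0,"ry": 0,"rz": 0,"fingers": 0}
    - {"tx": 0,"ty": 0,"tz": 0,"rx": 0,"ry": 0,"rz": 0,"fingers": 0}
    - {"tx": 0,"ty": 0,"tz": 0,"rx": 0,"ry": 0,"rz": 0,"fingers": 0}
    - {"tx": 0,"ty": 0,"tz": 0,"rx": 0,"ry": 0,"rz": 0,"fingers": 0}
    - {"tx": 0,"ty": 0,"tz": 0,"rx": 0,"ry": 0,"rz": 0,"fingers": 0}
    - {"tx": 0,"ty": 0,"tz": -0.06,"rx": 0,"ry": 0,"rz": 0,"fingers": 0}
    - {"tx": 0,"ty": 0,"tz": -0.06,"rx": 0,"ry": 0,"rz": 0,"fingers": 0}
    - {"tx": 0,"ty": 0,"tz": 0,"rx": 0,"ry": 0,"rz": 0,"fingers": 0}

```text
clock: 33.28
position: [0.5254, 0.355, 0.158]
orientation: [[-0.778, 0.628, 0.012], [0.628, 0.778, 0.006], [-0.006, 0.012, -1.0]]
ft_force: [1.5, -0.5, -1.2]
gripper_width: 0.285
finger_force: 59.3
```

Run:
```python
from h import *
goto(box(.01,.04,.15)); T=pose(); b=np.array(box(.01,.04,.13)); print((T[:3,:3].T@(np.array([.662,.1265,.13])-b)).round(4))
```

```text
tcp [0.5254 0.355  0.158 ] move tool xyz [-0.3435 -0.4251  0.0048]
[0.0938 0.3328 0.0035]
```

Request:
servo_tool:
  deltas:
    - {"tx": -0.0344,"ty": -0.0425,"tz": 0,"rx": 0,"ry": 0,"rz": 0,"fingers": 0}
    - {"tx": -0.0344,"ty": -0.0425,"tz": 0,"rx": 0,"ry": 0,"rz": 0,"fingers": 0}
    - {"tx": -0.0344,"ty": -0.0425,"tz": 0,"rx": 0,"ry": 0,"rz": 0,"fingers": 0}
    - {"tx": -0.0344,"ty": -0.0425,"tz": 0,"rx": 0,"ry": 0,"rz": 0,"fingers": 0}
    - {"tx": -0.0344,"ty": -0.0425,"tz": 0,"rx": 0,"ry": 0,"rz": 0,"fingers": 0}
    - {"tx": -0.0344,"ty": -0.0425,"tz": 0,"rx": 0,"ry": 0,"rz": 0,"fingers": 0}
    - {"tx": -0.0344,"ty": -0.0425,"tz": 0,"rx": 0,"ry": 0,"rz": 0,"fingers": 0}
    - {"tx": -0.0344,"ty": -0.0425,"tz": 0,"rx": 0,"ry": 0,"rz": 0,"fingers": 0}
    - {"tx": -0.0344,"ty": -0.0425,"tz": 0,"rx": 0,"ry": 0,"rz": 0,"fingers": 0}
    - {"tx": -0.0344,"ty": -0.0425,"tz": 0,"rx": 0,"ry": 0,"rz": 0,"fingers": 0}
    - {"tx": 0,"ty": 0,"tz": 0.055,"rx": 0,"ry": 0,"rz": 0,"fingers": 0}
    - {"tx": 0,"ty": 0,"tz": 0.055,"rx": 0,"ry": 0,"rz": 0,"fingers": 0}

```text
clock: 34.78
position: [0.5224, -0.1947, 0.0389]
orientation: [[-0.777, 0.629, 0.001], [0.629, 0.777, -0.0], [-0.001, 0.0, -1.0]]
ft_force: [0.3, 0.1, -1.2]
gripper_width: 0.289
finger_force: 59.4
```

Request:
servo_tool:
  deltas:
    - {"tx": 0,"ty": 0,"tz": 0,"rx": 0,"ry": 0,"rz": 0,"fingers": 0.6}
    - {"tx": 0,"ty": 0,"tz": 0,"rx": 0,"ry": 0,"rz": 0,"fingers": 0.6}
    - {"tx": 0,"ty": 0,"tz": -0.05,"rx": 0,"ry": 0,"rz": 0,"fingers": 0.6}
    - {"tx": 0,"ty": 0,"tz": -0.05,"rx": 0,"ry": 0,"rz": 0,"fingers": 0.6}
    - {"tx": 0,"ty": 0,"tz": 0,"rx": 0,"ry": 0,"rz": 0.178,"fingers": 0.6}
    - {"tx": 0,"ty": 0,"tz": 0,"rx": 0,"ry": 0,"rz": 0.178,"fingers": 0.6}
    - {"tx": 0,"ty": 0,"tz": 0,"rx": 0,"ry": 0,"rz": 0.178,"fingers": 0.6}
    - {"tx": 0,"ty": 0,"tz": 0,"rx": 0,"ry": 0,"rz": 0.178,"fingers": 0.6}
    - {"tx": 0,"ty": 0,"tz": 0,"rx": 0,"ry": 0,"rz": 0.178,"fingers": 0.6}
    - {"tx": 0.06,"ty": 0,"tz": 0,"rx": 0,"ry": 0,"rz": 0,"fingers": 0.6}
    - {"tx": 0.06,"ty": 0,"tz": 0,"rx": 0,"ry": 0,"rz": 0,"fingers": 0.6}

```text
clock: 36.15
position: [0.5243, -0.0732, 0.1447]
orientation: [[-0.0, 1.0, 0.007], [1.0, 0.0, -0.002], [-0.002, 0.007, -1.0]]
ft_force: [0.5, 0.1, -0.3]
gripper_width: 0.6
finger_force: 0.0
```

Request:
servo_tool:
  deltas:
    - {"tx": 0.0495,"ty": 0.034,"tz": 0,"rx": 0,"ry": 0,"rz": 0,"fingers": 0.7}
    - {"tx": 0.0495,"ty": 0.034,"tz": 0,"rx": 0,"ry": 0,"rz": 0,"fingers": 0.7}
    - {"tx": 0.0495,"ty": 0.034,"tz": 0,"rx": 0,"ry": 0,"rz": 0,"fingers": 0.7}
    - {"tx": 0.0495,"ty": 0.034,"tz": 0,"rx": 0,"ry": 0,"rz": 0,"fingers": 0.7}
    - {"tx": 0,"ty": 0,"tz": 0,"rx": 0,"ry": 0,"rz": 0,"fingers": 0.7}
    - {"tx": 0,"ty": 0,"tz": 0,"rx": 0,"ry": 0,"rz": 0,"fingers": 0.7}
    - {"tx": 0,"ty": 0,"tz": 0,"rx": 0,"ry": 0,"rz": 0,"fingers": 0.7}

```text
clock: 37.02
position: [0.658, 0.1237, 0.142]
orientation: [[-0.001, 1.0, 0.002], [1.0, 0.001, -0.0], [-0.0, 0.002, -1.0]]
ft_force: [-0.5, -0.4, 0.2]
gripper_width: 0.698
finger_force: 0.0
```

Run:
```python
from h import *
T=pose(); print(T.round(4)); im=shot('wrist','r1'); P=patch(im,(.662,.1265),T,z=.038,half=.06)
cv2.imwrite('pics/r1_p.png',P[:,:,::-1])
```

```text
[[-9.000e-04  1.000e+00  1.900e-03  6.580e-01]
 [ 1.000e+00  9.000e-04 -1.000e-04  1.237e-01]
 [-1.000e-04  1.900e-03 -1.000e+00  1.420e-01]
 [ 0.000e+00  0.000e+00  0.000e+00  1.000e+00]]
```

View pics/r1_p.png

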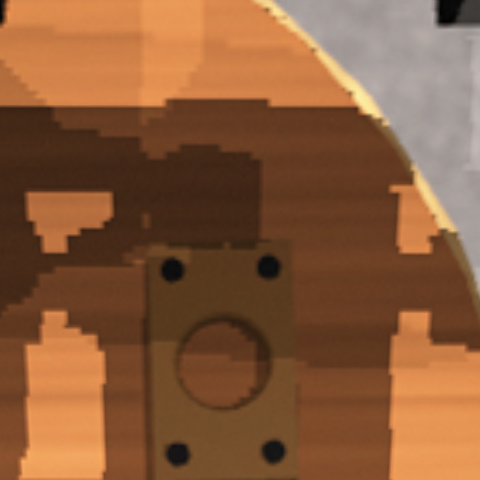

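The plate has been knocked to a hole centre at (224,362), which is about (0.658, 0.157), turned about 2° clockwise. I'll grip it slightly nearer its -y end, to stay clear of the alternator.

Request:
servo_tool:
  deltas:
    - {"tx": 0.022,"ty": 0,"tz": 0,"rx": 0,"ry": 0,"rz": 0,"fingers": 0.7}
    - {"tx": 0,"ty": 0,"tz": 0.03,"rx": 0,"ry": 0,"rz": 0.03,"fingers": 0.7}
    - {"tx": 0,"ty": 0,"tz": 0.035,"rx": 0,"ry": 0,"rz": 0,"fingers": 0.7}
    - {"tx": 0,"ty": 0,"tz": 0.035,"rx": 0,"ry": 0,"rz": 0,"fingers": 0.7}
    - {"tx": 0,"ty": 0,"tz": 0.013,"rx": 0,"ry": 0,"rz": 0,"fingers": 0.7}
    - {"tx": 0,"ty": 0,"tz": 0,"rx": 0,"ry": 0,"rz": 0,"fingers": 0.7}

```text
clock: 37.83
position: [0.6581, 0.1472, 0.0277]
orientation: [[0.028, 1.0, 0.0], [1.0, -0.028, 0.0], [0.0, 0.0, -1.0]]
ft_force: [-0.2, 0.0, 0.7]
gripper_width: 0.7
finger_force: 0.0
```

Request:
servo_tool:
  deltas:
    - {"tx": 0,"ty": 0,"tz": 0,"rx": 0,"ry": 0,"rz": 0,"fingers": 0}
    - {"tx": 0,"ty": 0,"tz": 0,"rx": 0,"ry": 0,"rz": 0,"fingers": 0}
    - {"tx": 0,"ty": 0,"tz": 0,"rx": 0,"ry": 0,"rz": 0,"fingers": 0}
    - {"tx": 0,"ty": 0,"tz": 0,"rx": 0,"ry": 0,"rz": 0,"fingers": 0}

```text
clock: 38.33
position: [0.659, 0.1469, 0.0295]
orientation: [[0.028, 1.0, 0.003], [1.0, -0.028, 0.001], [0.001, 0.003, -1.0]]
ft_force: [-1.1, 1.0, 5.8]
gripper_width: 0.397
finger_force: 62.7
```

Request:
servo_tool:
  deltas:
    - {"tx": 0,"ty": 0,"tz": -0.04,"rx": 0,"ry": 0,"rz": 0,"fingers": 0}
    - {"tx": 0,"ty": 0,"tz": -0.04,"rx": 0,"ry": 0,"rz": 0,"fingers": 0}
    - {"tx": 0,"ty": 0,"tz": -0.04,"rx": 0,"ry": 0,"rz": 0,"fingers": 0}
    - {"tx": -0.0426,"ty": -0.0296,"tz": 0,"rx": 0,"ry": 0,"rz": 0,"fingers": 0}
    - {"tx": -0.0426,"ty": -0.0296,"tz": 0,"rx": 0,"ry": 0,"rz": 0,"fingers": 0}
    - {"tx": -0.0426,"ty": -0.0296,"tz": 0,"rx": 0,"ry": 0,"rz": 0,"fingers": 0}
    - {"tx": -0.0426,"ty": -0.0296,"tz": 0,"rx": 0,"ry": 0,"rz": 0,"fingers": 0}
    - {"tx": 0,"ty": 0,"tz": 0,"rx": 0,"ry": 0,"rz": 0,"fingers": 0}

```text
clock: 39.33
position: [0.5326, -0.0224, 0.1465]
orientation: [[0.032, 0.999, -0.002], [0.999, -0.032, -0.0], [-0.0, -0.002, -1.0]]
ft_force: [0.3, 0.5, -1.7]
gripper_width: 0.4
finger_force: 60.6
```

Request:
servo_tool:
  deltas:
    - {"tx": -0.0482,"ty": 0.001,"tz": 0,"rx": 0,"ry": 0,"rz": 0,"fingers": 0}
    - {"tx": -0.0482,"ty": 0.001,"tz": 0,"rx": 0,"ry": 0,"rz": 0,"fingers": 0}
    - {"tx": -0.0482,"ty": 0.001,"tz": 0,"rx": 0,"ry": 0,"rz": 0,"fingers": 0}
    - {"tx": -0.0482,"ty": 0.001,"tz": 0,"rx": 0,"ry": 0,"rz": 0,"fingers": 0}
    - {"tx": -0.0482,"ty": 0.001,"tz": 0,"rx": 0,"ry": 0,"rz": 0,"fingers": 0}
    - {"tx": 0,"ty": 0,"tz": 0,"rx": 0,"ry": 0,"rz": 0,"fingers": 0}

```text
clock: 40.08
position: [0.5336, -0.2642, 0.1474]
orientation: [[0.031, 1.0, 0.001], [1.0, -0.031, -0.001], [-0.001, 0.001, -1.0]]
ft_force: [-0.3, -0.4, -0.7]
gripper_width: 0.397
finger_force: 60.6
```

Request:
servo_tool:
  deltas:
    - {"tx": 0,"ty": 0,"tz": 0.04,"rx": 0,"ry": 0,"rz": 0,"fingers": 0}
    - {"tx": 0,"ty": 0,"tz": 0.04,"rx": 0,"ry": 0,"rz": 0,"fingers": 0}
    - {"tx": 0,"ty": 0,"tz": 0.025,"rx": 0,"ry": 0,"rz": 0,"fingers": 0}
    - {"tx": 0,"ty": 0,"tz": 0,"rx": 0,"ry": 0,"rz": 0,"fingers": 0.55}
    - {"tx": 0,"ty": 0,"tz": 0,"rx": 0,"ry": 0,"rz": 0,"fingers": 0.55}
    - {"tx": 0,"ty": 0,"tz": 0,"rx": 0,"ry": 0,"rz": 0,"fingers": 0.55}
    - {"tx": 0,"ty": -0.01,"tz": -0.06,"rx": 0,"ry": 0,"rz": 0,"fingers": 0.55}
    - {"tx": 0,"ty": 0,"tz": -0.06,"rx": 0,"ry": 0,"rz": 0,"fingers": 0.55}
    - {"tx": 0,"ty": 0,"tz": -0.06,"rx": 0,"ry": 0,"rz": 0,"fingers": 0.55}
    - {"tx": 0,"ty": 0,"tz": 0,"rx": 0,"ry": 0,"rz": 0,"fingers": 0.55}
    - {"tx": 0,"ty": 0,"tz": 0,"rx": 0,"ry": 0,"rz": 0,"fingers": 0.55}

```text
clock: 41.45
position: [0.5231, -0.2612, 0.2234]
orientation: [[0.028, 1.0, 0.002], [1.0, -0.028, -0.001], [-0.001, 0.002, -1.0]]
ft_force: [-0.3, -0.0, -1.4]
gripper_width: 0.546
finger_force: 0.0
```

Run:
```python
from h import *
T=pose(); a=shot('wrist','b1'); b=shot('scene','s5')
cv2.imwrite('pics/b1c.png',cv2.vconcat([cv2.resize(a[60:340,150:550,::-1],(560,392)),cv2.resize(b[140:290,135:475,::-1],(560,200))]))
```

View pics/b1c.png

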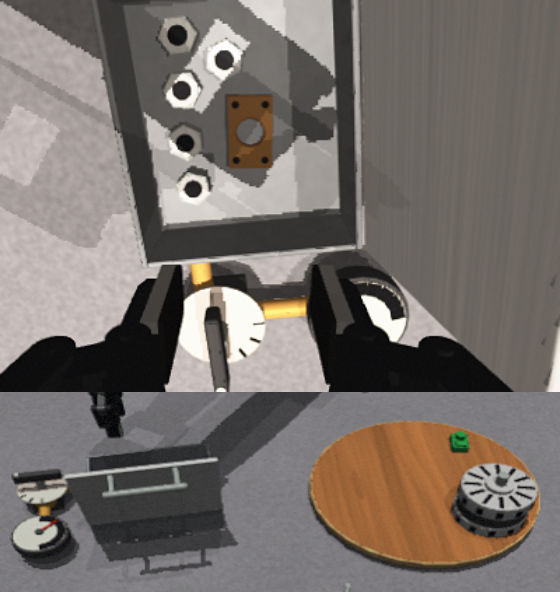

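The picture shows all five nuts and the plate lying in the box, with the turntable clear except for the cap and the alternator. The lid still stands open. Next I'll grip the bar on the far side.

Request:
servo_tool:
  deltas:
    - {"tx": 0,"ty": 0,"tz": -0.035,"rx": 0,"ry": 0,"rz": -0.093,"fingers": 0.34}
    - {"tx": 0,"ty": 0,"tz": -0.035,"rx": 0,"ry": 0,"rz": 0,"fingers": 0.34}
    - {"tx": 0.0072,"ty": 0.0388,"tz": 0,"rx": 0,"ry": 0,"rz": 0,"fingers": 0.34}
    - {"tx": 0.0072,"ty": 0.0388,"tz": 0,"rx": 0,"ry": 0,"rz": 0,"fingers": 0.34}
    - {"tx": 0.0072,"ty": 0.0388,"tz": 0,"rx": 0,"ry": 0,"rz": 0,"fingers": 0.34}
    - {"tx": 0.0072,"ty": 0.0388,"tz": 0,"rx": 0,"ry": 0,"rz": 0,"fingers": 0.34}
    - {"tx": 0,"ty": 0,"tz": 0,"rx": 0,"ry": 0,"rz": 0,"fingers": 0.34}
    - {"tx": 0,"ty": 0,"tz": 0,"rx": 0,"ry": 0,"rz": 0,"fingers": 0.34}

```text
clock: 42.55
position: [0.6753, -0.2222, 0.2903]
orientation: [[-0.065, 0.998, -0.003], [0.998, 0.065, 0.001], [0.002, -0.003, -1.0]]
ft_force: [0.1, -0.3, -0.6]
gripper_width: 0.34
finger_force: 0.0
```

Request:
servo_tool:
  deltas:
    - {"tx": 0,"ty": 0,"tz": 0.03,"rx": 0,"ry": 0,"rz": 0,"fingers": 0.34}
    - {"tx": 0,"ty": 0,"tz": 0.03,"rx": 0,"ry": 0,"rz": 0,"fingers": 0.34}
    - {"tx": 0,"ty": 0,"tz": 0.025,"rx": 0,"ry": 0,"rz": 0,"fingers": 0.34}
    - {"tx": 0,"ty": 0,"tz": 0,"rx": 0,"ry": 0,"rz": 0,"fingers": 0.34}
    - {"tx": 0,"ty": 0,"tz": 0,"rx": 0,"ry": 0,"rz": 0,"fingers": 0}
    - {"tx": 0,"ty": 0,"tz": 0,"rx": 0,"ry": 0,"rz": 0,"fingers": 0}
    - {"tx": 0,"ty": 0,"tz": 0,"rx": 0,"ry": 0,"rz": 0,"fingers": 0}
    - {"tx": 0,"ty": 0,"tz": 0,"rx": 0,"ry": 0,"rz": 0,"fingers": 0}

```text
clock: 43.55
position: [0.674, -0.223, 0.2087]
orientation: [[-0.065, 0.998, -0.005], [0.998, 0.065, -0.001], [-0.0, -0.005, -1.0]]
ft_force: [-6.9, -0.1, -0.4]
gripper_width: 0.105
finger_force: 58.5
```

Run:
```python
import numpy as np
r=.169;a=.2595
th=np.linspace(1.75,0,18)
P=np.c_[-r*np.cos(th+a),r*np.sin(th+a)];print(np.c_[th[1:],(np.diff(P,axis=0)*1000).round(1)*[1,-1]])
```

```text
[[  1.64705882 -16.1         -6.6       ]
 [  1.54411765 -16.7         -4.9       ]
 [  1.44117647 -17.1         -3.1       ]
 [  1.33823529 -17.3         -1.4       ]
 [  1.23529412 -17.4          0.4       ]
 [  1.13235294 -17.2          2.2       ]
 [  1.02941176 -16.9          4.        ]
 [  0.92647059 -16.4          5.7       ]
 [  0.82352941 -15.8          7.3       ]
 [  0.72058824 -14.9          8.9       ]
 [  0.61764706 -13.9         10.4       ]
 [  0.51470588 -12.8         11.8       ]
 [  0.41176471 -11.5         13.        ]
 [  0.30882353 -10.1         14.2       ]
 [  0.20588235  -8.6         15.1       ]
 [  0.10294118  -7.          15.9       ]
 [  0.          -5.3         16.6       ]]
```

Request:
servo_tool:
  deltas:
    - {"tx": 0,"ty": -0.0161,"tz": -0.0066,"rx": 0,"ry": 0,"rz": 0,"fingers": 0}
    - {"tx": 0,"ty": -0.0167,"tz": -0.0049,"rx": 0,"ry": 0,"rz": 0,"fingers": 0}
    - {"tx": 0,"ty": -0.0171,"tz": -0.0031,"rx": 0,"ry": 0,"rz": 0,"fingers": 0}
    - {"tx": 0,"ty": -0.0173,"tz": -0.0014,"rx": 0,"ry": 0,"rz": 0,"fingers": 0}
    - {"tx": 0,"ty": -0.0174,"tz": 0.0004,"rx": 0,"ry": 0,"rz": 0,"fingers": 0}
    - {"tx": 0,"ty": -0.0172,"tz": 0.0022,"rx": 0,"ry": 0,"rz": 0,"fingers": 0}
    - {"tx": 0,"ty": -0.0169,"tz": 0.004,"rx": 0,"ry": 0,"rz": 0,"fingers": 0}
    - {"tx": 0,"ty": -0.0164,"tz": 0.0057,"rx": 0,"ry": 0,"rz": 0,"fingers": 0}
    - {"tx": 0,"ty": -0.0158,"tz": 0.0073,"rx": 0,"ry": 0,"rz": 0,"fingers": 0}
    - {"tx": 0,"ty": 0,"tz": 0,"rx": 0,"ry": 0,"rz": 0,"fingers": 0}

```text
clock: 44.8
position: [0.5241, -0.2336, 0.2064]
orientation: [[-0.065, 0.998, 0.0], [0.998, 0.065, -0.004], [-0.004, 0.0, -1.0]]
ft_force: [-4.7, -2.5, 3.9]
gripper_width: 0.098
finger_force: 62.0
```

Run:
```python
from h import *
s=readout.sense()
c,sn=np.cos(.065),np.sin(.065)
H=np.array([.5187+.085*c,-.232+.085*sn]);d=s['position'][:2]-H
x=d@[c,sn]; z=s['position'][2]+.0187-.07
print(x,z,np.hypot(x,z),np.arctan2(z,-x)-.2595,s['ft_force'])
```

```text
-0.07970144679267202 0.1550721158950845 0.17435504509197217 0.8365402207932187 [-4.67965001 -2.51034809  3.85705736]
```

Request:
servo_tool:
  deltas:
    - {"tx": 0,"ty": -0.0149,"tz": 0.0092,"rx": 0,"ry": 0,"rz": 0,"fingers": 0}
    - {"tx": 0,"ty": -0.0139,"tz": 0.0107,"rx": 0,"ry": 0,"rz": 0,"fingers": 0}
    - {"tx": 0,"ty": -0.0128,"tz": 0.0121,"rx": 0,"ry": 0,"rz": 0,"fingers": 0}
    - {"tx": 0,"ty": -0.0115,"tz": 0.0133,"rx": 0,"ry": 0,"rz": 0,"fingers": 0}
    - {"tx": 0,"ty": -0.0101,"tz": 0.0145,"rx": 0,"ry": 0,"rz": 0,"fingers": 0}
    - {"tx": 0,"ty": -0.0086,"tz": 0.0154,"rx": 0,"ry": 0,"rz": 0,"fingers": 0}
    - {"tx": 0,"ty": -0.007,"tz": 0.0162,"rx": 0,"ry": 0,"rz": 0,"fingers": 0}
    - {"tx": 0,"ty": -0.004,"tz": 0.0166,"rx": 0,"ry": 0,"rz": 0,"fingers": 0}
    - {"tx": 0,"ty": 0,"tz": 0,"rx": 0,"ry": 0,"rz": 0,"fingers": 0}

```text
clock: 45.92
position: [0.4413, -0.2394, 0.0971]
orientation: [[-0.067, 0.998, -0.004], [0.998, 0.067, -0.004], [-0.003, -0.005, -1.0]]
ft_force: [-7.0, -6.7, 3.0]
gripper_width: 0.103
finger_force: 68.9
```

Request:
servo_tool:
  deltas:
    - {"tx": 0,"ty": 0,"tz": 0,"rx": 0,"ry": 0,"rz": 0,"fingers": 0.8}
    - {"tx": 0,"ty": 0,"tz": 0,"rx": 0,"ry": 0,"rz": 0,"fingers": 0.8}
    - {"tx": 0,"ty": 0,"tz": 0,"rx": 0,"ry": 0,"rz": 0,"fingers": 0.8}
    - {"tx": 0,"ty": 0,"tz": -0.045,"rx": 0,"ry": 0,"rz": 0,"fingers": 0.8}
    - {"tx": 0,"ty": 0,"tz": -0.045,"rx": 0,"ry": 0,"rz": 0,"fingers": 0.8}
    - {"tx": -0.0346,"ty": 0.0085,"tz": 0,"rx": 0,"ry": 0,"rz": 0,"fingers": 0.8}
    - {"tx": -0.0346,"ty": 0.0085,"tz": 0,"rx": 0,"ry": 0,"rz": 0,"fingers": 0.8}
    - {"tx": -0.0346,"ty": 0.0085,"tz": 0,"rx": 0,"ry": 0,"rz": 0,"fingers": 0.8}
    - {"tx": -0.0346,"ty": 0.0085,"tz": 0,"rx": 0,"ry": 0,"rz": 0,"fingers": 0.8}
    - {"tx": -0.0346,"ty": 0.0085,"tz": 0,"rx": 0,"ry": 0,"rz": 0,"fingers": 0.8}
    - {"tx": 0,"ty": 0,"tz": 0,"rx": 0,"ry": 0,"rz": 0,"fingers": 0.8}
    - {"tx": 0,"ty": 0,"tz": 0,"rx": 0,"ry": 0,"rz": 0,"fingers": 0.8}

```text
clock: 47.42
position: [0.4963, -0.4065, 0.1853]
orientation: [[-0.065, 0.998, -0.001], [0.998, 0.065, 0.002], [0.002, -0.001, -1.0]]
ft_force: [-0.0, -0.5, -0.3]
gripper_width: 0.798
finger_force: 0.0
```

Run:
```python
from h import *
goto([.4955,-.409,.0605])
a=cv2.imread('pics/s3.png').astype(int); b=shot('scene','s6')[:,:,::-1].astype(int)
r=np.abs(a-b).max(2)[185:235,190:270]; print('lid region diff',np.median(r),(r>30).mean())
```

```text
tcp [ 0.4963 -0.4065  0.1853] move tool xyz [-0.0026 -0.0009  0.1248]
lid region diff 6.0 0.238
```

Request:
servo_tool:
  deltas:
    - {"tx": -0.0025,"ty": -0.001,"tz": 0.042,"rx": 0,"ry": 0,"rz": 0,"fingers": 0.8}
    - {"tx": 0,"ty": 0,"tz": 0.042,"rx": 0,"ry": 0,"rz": 0,"fingers": 0.8}
    - {"tx": 0,"ty": 0,"tz": 0.041,"rx": 0,"ry": 0,"rz": 0,"fingers": 0.8}
    - {"tx": 0,"ty": 0,"tz": 0,"rx": 0,"ry": 0,"rz": 0,"fingers": 0}
    - {"tx": 0,"ty": 0,"tz": 0,"rx": 0,"ry": 0,"rz": 0,"fingers": 0}
    - {"tx": 0,"ty": 0,"tz": 0,"rx": 0,"ry": 0,"rz": 0,"fingers": 0}
    - {"tx": 0,"ty": 0,"tz": 0,"rx": 0,"ry": 0,"rz": 0,"fingers": 0}
    - {"tx": 0,"ty": 0,"tz": 0,"rx": 0,"ry": 0,"rz": 0,"fingers": 0}

```text
clock: 48.48
position: [0.4957, -0.4112, 0.0639]
orientation: [[-0.066, 0.998, -0.0], [0.998, 0.066, -0.003], [-0.003, -0.0, -1.0]]
ft_force: [-4.0, 2.2, 6.4]
gripper_width: 0.134
finger_force: 60.7
```

Request:
servo_tool:
  deltas:
    - {"tx": 0,"ty": 0,"tz": 0,"rx": 0,"ry": 0,"rz": -0.105,"fingers": 0}
    - {"tx": 0,"ty": 0,"tz": 0,"rx": 0,"ry": 0,"rz": -0.105,"fingers": 0}
    - {"tx": 0,"ty": 0,"tz": 0,"rx": 0,"ry": 0,"rz": -0.105,"fingers": 0}
    - {"tx": 0,"ty": 0,"tz": 0,"rx": 0,"ry": 0,"rz": -0.105,"fingers": 0}
    - {"tx": 0,"ty": 0,"tz": 0,"rx": 0,"ry": 0,"rz": -0.105,"fingers": 0}
    - {"tx": 0,"ty": 0,"tz": 0,"rx": 0,"ry": 0,"rz": 0,"fingers": 0}
    - {"tx": 0,"ty": 0,"tz": 0,"rx": 0,"ry": 0,"rz": 0,"fingers": 0}

```text
clock: 49.35
position: [0.4966, -0.4109, 0.0639]
orientation: [[-0.557, 0.831, 0.002], [0.831, 0.557, -0.002], [-0.003, 0.0, -1.0]]
ft_force: [-2.0, 1.1, 5.5]
gripper_width: 0.125
finger_force: 60.5
```

Request:
servo_tool:
  deltas:
    - {"tx": 0,"ty": 0,"tz": 0,"rx": 0,"ry": 0,"rz": 0,"fingers": 0.6}
    - {"tx": 0,"ty": 0,"tz": 0,"rx": 0,"ry": 0,"rz": 0,"fingers": 0.6}
    - {"tx": 0,"ty": 0,"tz": 0,"rx": 0,"ry": 0,"rz": 0,"fingers": 0.6}
    - {"tx": 0,"ty": 0,"tz": -0.05,"rx": 0,"ry": 0,"rz": 0,"fingers": 0.6}
    - {"tx": 0,"ty": 0,"tz": -0.05,"rx": 0,"ry": 0,"rz": 0,"fingers": 0.6}
    - {"tx": 0,"ty": 0,"tz": -0.05,"rx": 0,"ry": 0,"rz": 0,"fingers": 0.6}
    - {"tx": 0,"ty": 0,"tz": 0,"rx": 0,"ry": 0,"rz": 0,"fingers": 0.6}
    - {"tx": 0,"ty": 0,"tz": 0,"rx": 0,"ry": 0,"rz": 0,"fingers": 0.6}

```text
clock: 50.35
position: [0.4954, -0.4097, 0.2102]
orientation: [[-0.556, 0.831, -0.001], [0.831, 0.556, 0.001], [0.001, -0.0, -1.0]]
ft_force: [0.9, 0.4, -0.4]
gripper_width: 0.598
finger_force: 0.0
```

Run:
```python
from h import *
T=pose(); a=shot('wrist','w9'); P=patch(a,(.4955,-.409),T,z=.09,half=.05,ppm=4000)
b=shot('scene','s9')
cv2.imwrite('pics/f.png',cv2.hconcat([P[:,:,::-1],cv2.resize(b[160:260,135:235,::-1],(400,400),interpolation=cv2.INTER_CUBIC)]))
```

```text
(no output)
```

View pics/f.png

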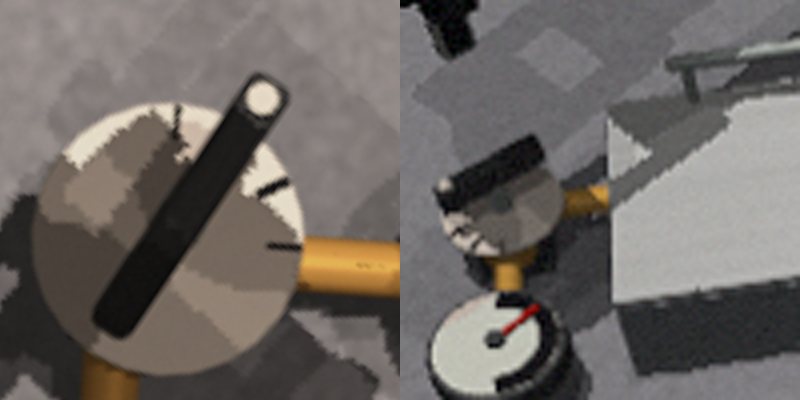

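The bar points along 123°, which is about 29.5° open, so it lies on the 30° mark. The lid is shut and the needle is in the dark band.

```bash
python3 -c "
from rig import manip
print(manip.hand_in())"
```

```text
the job is handed in; nothing more can be done
None
```

I handed the job in at about 50 s with all five nuts and the retainer plate in the box, the lid shut, and the valve at about 30° because the needle is in the dark half; hand-in gave no verdict back.

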